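# Lay out mounted specimens from a roll-top cabinet under the magnifier lamp

## Task

Set up the inspection place: swing the magnifier lamp away from over the cabinet to the far (right) side of the inspection tray, clear of both, then raise the roll-top shutter until it stays open by itself, and stand every pale specimen mount (not the black one, which stays in the cabinet) upright inside the tray. Then roll the shutter fully shut again to keep the dust out and swing the lamp back so that its lens is over the middle of the tray; leave the other things on the bench alone.

Things in the scene. Friction and masses are not known exactly. Their poses are not given: they have to be found in the camera images.
- cabinet: roll-top cabinet, grey, fixed, 312 mm wide, 143 high, x -124 to 143; origin at the underside, on the axis of its round tracks; x points from its front (facing the robot) to its back, z up. Flat blue shelf, top at z = 76, between two lips (x = -107 and 15, 6 thick, top z = 82) and cheeks at y = +-152. The open shutter leaves free all from the front to x = 25; the rear of the top is a fixed hood
- shutter_handle (a point): middle of the shutter's T-handle: a dark round bar 13 mm thick, 40 mm long along the cabinet's y, on a stem in the middle of the aluminium bottom rail; 16 mm free between bar and rail. It runs on a circle of radius 162 mm about the cabinet's y axis (through its origin), turning with the shutter; a grip on the bar's two flat ends lets it turn in the fingers
- shutter (a joint): angle of the slatted shutter along its tracks in rad, 0 shut, 1.23 open: the handle stands 0.601 + this angle above the horizontal through the cabinet's axis, seen from the side (shut: cabinet x = -134, z = 91; open: x = 42, z = 157 mm). 1 to 3 N at the handle move it. Let go below about 0.2 it slides shut; past about 0.6 it runs to the open stop by itself
- lamp_arm (a joint): angle of the lamp's arm about its post in rad, 0 to 2.85, counter-clockwise seen from above: near 0 the head hangs over the cabinet, about 1.5 over the tray, 2.85 is the stop beyond the tray. It stays where it is left; less than 2 N at the knob moves it
- lamp_pivot (a point): the lamp's hinge axis (vertical), on top of its post, 198 mm above the bench at the height of the arm; the post is 18 mm thick and stands on a black disc foot 112 mm across; the tall microscope stands close behind it (from x about 0.7 m on)
- lamp_head (a point): middle of the lamp's lens, 200 mm from the hinge axis; the white ring head is 112 mm across and 22 mm high (186 to 208 mm above the bench)
- lamp_knob (a point): middle of the red upright grab knob on the arm, 136 mm from the hinge axis just short of the ring: a round knob 18 mm thick and 36 mm high (212 to 248 mm above the bench, this point at 232), with the arm 8 mm below its foot
- tray: shallow aluminium inspection tray with a black rubber bottom, 150 mm (its x) by 180 mm (its y), rim 4 mm thick, its top 22 mm and the inner bottom 12 mm above the bench; origin at the middle of its underside. Fixed to the bench
- mount_1_center (a point): beige resin-mounted specimen, an upright cylinder 32 mm across and 22 mm tall with the polished section in its upper face; this point is its centre, 11 mm above its underside; z is its own axis. At the start it stands on the cabinet's shelf. 30 g
- mount_2_center (a point): off-white resin-mounted specimen, an upright cylinder 32 mm across and 24 mm tall with the polished section in its upper face; this point is its centre, 12 mm above its underside; z is its own axis. At the start it stands on the cabinet's shelf. 30 g
- mount_3_center (a point): beige resin-mounted specimen, an upright cylinder 32 mm across and 26 mm tall with the polished section in its upper face; this point is its centre, 13 mm above its underside; z is its own axis. At the start it stands on the cabinet's shelf. 30 g
- mount_4_center (a point): off-white resin-mounted specimen, an upright cylinder 32 mm across and 24 mm tall with the polished section in its upper face; this point is its centre, 12 mm above its underside; z is its own axis. At the start it stands on the cabinet's shelf. 30 g
- mount_black_center (a point): black resin-mounted specimen, an upright cylinder 32 mm across and 20 mm tall with the polished section in its upper face; this point is its centre, 10 mm above its underside; z is its own axis. At the start it stands on the cabinet's shelf. 30 g; it stays in the cabinet
- loupe: black loupe, 40 mm across and 42 mm high, a bystander; origin under its middle
- screwdriver_a: red screwdriver, 146 mm, a bystander

How it is judged (in metres and radians):
On the way, in this order (a step that is already met when the one before it is completed fails the run):
1. the lamp is swung to the far side of the tray, its head clear of cabinet and tray (horizontal distance between lamp_head and tray above 0.18 m and horizontal distance between lamp_head and cabinet above 0.33 m), for 0.2 s.
2. the shutter is raised and stays open with nobody touching it (value of joint shutter above 1.1 rad and velocity of joint shutter between -0.05 and 0.05 rad/s and contact force between the fingers and cabinet below 0.1 N), for 0.5 s.
3. every pale mount stands upright inside the tray (x of mount_1_center in the frame of tray between -0.058 and 0.058 m and y of mount_1_center in the frame of tray between -0.073 and 0.073 m and z of mount_1_center in the frame of tray between 0.017 and 0.031 m and angle between each of mount_1_center, mount_2_center, mount_3_center, mount_4_center's own z axis and vertical below 0.2 rad and x of mount_2_center in the frame of tray between -0.058 and 0.058 m and y of mount_2_center in the frame of tray between -0.073 and 0.073 m and z of mount_2_center in the frame of tray between 0.017 and 0.031 m and x of mount_3_center in the frame of tray between -0.058 and 0.058 m and y of mount_3_center in the frame of tray between -0.073 and 0.073 m and z of mount_3_center in the frame of tray between 0.017 and 0.031 m and x of mount_4_center in the frame of tray between -0.058 and 0.058 m and y of mount_4_center in the frame of tray between -0.073 and 0.073 m and z of mount_4_center in the frame of tray between 0.017 and 0.031 m), for 0.3 s.
At the end, for the whole second after the job is handed in: every pale mount stands upright (within 0.2 rad) on the tray's bottom, its centre 13 mm or more inside the rim; the black mount stands on the cabinet's shelf; the shutter is shut to within 0.06 rad; the lamp's lens is within 50 mm of the middle of the tray, seen from above (all of step 3 and x of mount_black_center in the frame of cabinet between -0.104 and 0.1 m and y of mount_black_center in the frame of cabinet between -0.15 and 0.15 m and z of mount_black_center in the frame of cabinet between 0.07 and 0.096 m and angle between mount_black_center's own z axis and vertical below 0.2 rad and value of joint shutter below 0.06 rad and horizontal distance between lamp_head and tray below 0.05 m); the robot touches nothing.
It fails at once if the black mount is lifted out of the cabinet (z of mount_black_center in the frame of cabinet above 0.125 m).
It fails at once if the loupe or the screwdriver on the bench is pushed more than 40 mm (distance of any of loupe, screwdriver_a from where it was at the start of the episode above 0.04 m).
Of mount_1, mount_2, mount_3, mount_4 only 2 to 4 are there at a start; the rules pass over those that are not, and their reading is None.
At some moment in a run one of mount_1, mount_2, mount_3, mount_4 may be knocked a few centimetres aside while the robot is not near it.
It also fails if it takes over 210 s, if anything falls off the work surface, if the arm or the gripper's body presses on something with over 40 N, if the wrist force passes 120 N, or if a joint passes its speed limit or range.

## Robot

A 6-joint arm with a two-finger parallel gripper is mounted at the origin on a cart in front of the work surface, level with it; the furniture and walls round the work are solid. World frame = base frame: x ahead of the robot, y to its left, z up, the work surface at z = 0. Lengths are in m, angles in degrees, forces in N, time in s.
With the tool pointing down it reaches from about 0.375 to 0.9 m from the base axis. Payload 3.1 kg.
Tool frame: the origin (TCP) lies between the finger pads; the fingertips stand 22 mm ahead of it and the grasp point (between the pads) lies 3 mm ahead of it (bot.tip_extent is the distance from the TCP to the fingertips, in m); y points along the fingers, z is the direction in which the jaws open and shut, and the axes are right-handed (so a half turn about y gives the same grasp; the last joint's range is limited). The gripper opens to 87 mm and grips with 3 to 60 N. Pads are 19 mm wide; open, the fingers measure 117 mm over their backs; the gripper's body (75 mm by 190 mm) begins 51 mm behind the grasp point.
Start: joints at [-75.946, 30.224, 82.088, -0, 67.689, -10.227], TCP at [0.257, -0.57, 0.245] pointing down, gripper open.
Joint ranges: [-176.69, 176.69], [-43.24, 126.21], [12.49, 139.97], [-82, 262], [0, 151.66], [-163.58, 163.58]. Speed limits (degrees/s): [159.86, 159.86, 180, 180, 180, 180].

## Interface

Orientations are given as a 3x3 rotation matrix whose columns are the frame's x, y, z axes.
In Python, from rig import bot, eyes, models gives the robot as it stands. The module is installed in compiled form; this text tells all that it offers.
- The arm moves only by the tool arm_command, never from a script. Its arguments are lists of equal length, an entry for each row: "translation": the shift along the tool's x, y, z each as a share of 0.08 m, from -1 to 1, a list of three; "rotation": the turn, a rotation vector about the tool's x, y, z each as a share of 60 degrees, from -1 to 1, a list of three; "grip": the closure, from -1 (fully open) to 1 (shut), so that 0 is half open. In form: {"translation": [[x, y, z], ...], "rotation": [[rx, ry, rz], ...], "grip": [grip, ...]}. A call has 1 to 5 rows; each row is the pose to reach, as a shift and turn from the pose commanded when the call began, along the tool's axes at that moment; what a row does not reach only later rows make up. A row lasts 1/10 s, in which the tool goes at most 50 mm and 8.59 degrees, less where a joint would pass 70% of its speed; a pose out of reach is approached as far as the arm can. A call with a number of a shift or a turn outside -1 to 1 is refused whole. A call with a gripper value outside its range is refused whole. The fingers move at their own pace and stop on an object; the grip force is fixed at half the most. Time passes only in rows, so rows that repeat a pose let the fingers close. It gives the time, the measured TCP pose, the force and the opening at its end, in the units of the state.
- bot.read_state(): the state, without advancing time (a new reading comes with each control period).
- eyes.capture(name): name is "scene" or "side" or "wrist"; returns a dict with "image" (400x640x3 uint8, blue, green, red), "mtx" (3x3 intrinsics, pixels), "dist_coeffs" ([k1, k2, p1, p2, k3] as OpenCV has them; the pictures are not rectified), "rvec" (rotation vector, rad) and "tvec" (3), from world to camera coordinates, as OpenCV has them; the wrist camera has in their place "hand_eye" (4x4, takes a point from camera to tool coordinates, whose origin is the TCP and whose axes are the tool frame's). Camera axes: x right, y down, z forward; pixel columns grow to the right and rows downward; lengths in m; the calibration is good to about 2 mm. A picture is of the moment at which its call begins: read the wrist's pose just before it. There is no depth.
- bot.hand_in(): hands the job in, once; it reports no verdict.
Trained networks look in the newest picture that a camera, given by its name, has taken for a name from the list of things; names that differ only in an ending like _2 or _b are one class to them, and where a whole thing is asked for, a point or a joint stands for the part that bears it (a point fixed in the world has none). Each returns a list of dicts, best first, with "conf" (0 to 1); they miss things now and then, are a little off and sometimes report something else, mostly with a low value. They report only what shows in the picture. A call takes as long as a camera call.
- models.recognise(camera, thing): "extent" ([left, top, right, bottom] as shares, 0 to 1, of the picture: columns of its width, rows of its height, round what is visible of it).
- models.spot_point(camera, thing): "point" ([column, row] as shares, 0 to 1, of the picture: columns of its width, rows of its height: a listed point, or the origin of a listed thing).
The state is a dict: "time_s": time; "joint_positions": joint angles; "qvel": joint speeds; "tau": joint torques, N m; "position": TCP position; "tcp_rot": TCP orientation; "force": force on the tool from outside, world axes, zero at the start; "moment": the same for the moment, N m; "opening": opening from 0.0 (shut) to 1.0 (fully open).
Only numpy, scipy, OpenCV 4.12 (cv2) and the standard library are available. Lean on these libraries where they do the work, as an engineer would, in place of code of your own. Each camera call takes 0.05 s, during which the arm holds its last target. There are 200 camera calls.

## Working session

There is one attempt and no reset: what is moved stays moved. The work goes in short steps, Python scripts to look and compute and a tool call to move; the robot and the scene stay as the last step left them, time stands still between calls to the robot, and variables do not carry over. Pictures are saved under pics/ and viewed, about 12 in all and at most 16, crops included, and the job is handed in when it is done.

Besides the shell and the picture viewer there is one more tool, called after "Emit:" as a command line: name --argument value ..., lists and objects as JSON in quotes. arm_command: Moves the arm, as the interface text tells. Shift numbers are shares of 0.08 m and turn numbers shares of 60 degrees, none past 1 either way. Its arguments: {"type":"object","properties":{"translation":{"type":"array"},"rotation":{"type":"array"},"grip":{"type":"array"}},"required":["translation","rotation","grip"]}

```bash
mkdir -p pics; cat > h.py <<'E'
import numpy as np, cv2
from scipy.spatial.transform import Rotation as R
from rig import bot, eyes, models
def cap(name):
    s=bot.read_state(); c=eyes.capture(name)
    if 'hand_eye' in c:
        T=np.eye(4);T[:3,:3]=np.array(s['tcp_rot']);T[:3,3]=s['position']
        M=T@np.array(c['hand_eye'])
        c['C']=M[:3,3];c['Rcw']=M[:3,:3]
    else:
        r=cv2.Rodrigues(np.array(c['rvec'],float))[0]
        c['C']=-r.T@np.array(c['tvec'],float).ravel();c['Rcw']=r.T
    return c
def ray(c,px):
    u=cv2.undistortPoints(np.array([[px]],float),np.array(c['mtx'],float),np.array(c['dist_coeffs'],float)).ravel()
    d=c['Rcw']@np.array([u[0],u[1],1]);return d/np.linalg.norm(d)
def atz(c,px,z):
    d=ray(c,px);return c['C']+d*(z-c['C'][2])/d[2]
def proj(c,P):
    r=c['Rcw'].T;t=-r@c['C']
    return cv2.projectPoints(np.array([P],float),cv2.Rodrigues(r)[0],t,np.array(c['mtx'],float),np.array(c['dist_coeffs'],float))[0].ravel()
def tri(cs,pxs):
    A=np.zeros((3,3));b=np.zeros(3)
    for c,p in zip(cs,pxs):
        d=ray(c,p);Q=np.eye(3)-np.outer(d,d);A+=Q;b+=Q@c['C']
    return np.linalg.solve(A,b)
def pts(cam,thing,mn=0.2):
    return [(round(r['conf'],2),np.array(r['point'])*[640,400]) for r in models.spot_point(cam,thing) if r['conf']>mn]
def go(P,Rt=None,s=None):
    """shares from present pose to reach P (and Rt)"""
    s=s or bot.read_state();r=np.array(s['tcp_rot'])
    t=r.T@(np.array(P)-s['position'])/0.08
    w=np.zeros(3) if Rt is None else R.from_matrix(r.T@Rt).as_rotvec(degrees=True)/60
    return t.round(3).tolist(),w.round(3).tolist()
E
cat > a.py <<'E'
from h import *
np.set_printoptions(precision=3,suppress=True)
s=bot.read_state();print(np.array(s['tcp_rot']),s['position'],s['time_s'],s['opening'])
cs={}
for n in('scene','side'):
    cs[n]=c=cap(n);cv2.imwrite(f'pics/{n}0.png',c['image'])
    print(n,c['C'])
    for t in['cabinet','shutter_handle','lamp_pivot','lamp_head','lamp_knob','tray','mount_1_center','mount_black_center','loupe','screwdriver_a']:
        p=pts(n,t);print(t,[(a,b.round(1).tolist()) for a,b in p])
        cs[n,t]=p
z={'cabinet':0,'lamp_pivot':.198,'lamp_head':.197,'lamp_knob':.232,'tray':0,'loupe':0,'screwdriver_a':.01,'shutter_handle':.091}
for t in z:
    for n in('scene','side'):
        if cs[n,t]: print(t,n,atz(cs[n],cs[n,t][0][1],z[t]))
    if cs['scene',t] and cs['side',t]: print('   tri',tri([cs['scene'],cs['side']],[cs['scene',t][0][1],cs['side',t][0][1]]))
E
python3 a.py
```

```text
[[-0.912 -0.001  0.411]
 [-0.411  0.002 -0.912]
 [-0.    -1.    -0.002]] [ 0.257 -0.569  0.244] 0.0 1.0001433866359593
scene [0.041 0.531 1.012]
cabinet []
shutter_handle [(0.64, [292.1, 283.6]), (0.23, [336.7, 250.0])]
lamp_pivot [(0.64, [309.2, 148.4])]
lamp_head [(0.81, [285.5, 194.4]), (0.38, [359.8, 212.2])]
lamp_knob [(0.95, [289.9, 172.9])]
tray [(0.64, [360.1, 213.3])]
mount_1_center []
mount_black_center []
loupe [(0.65, [336.0, 250.6]), (0.54, [284.9, 192.7])]
screwdriver_a [(0.49, [365.4, 162.1])]
side [ 0.5   -0.958  0.495]
cabinet []
shutter_handle [(0.64, [288.7, 188.1])]
lamp_pivot [(0.94, [384.8, 190.5])]
lamp_head [(0.88, [347.8, 168.5])]
lamp_knob [(0.68, [359.0, 162.8])]
tray [(0.62, [298.9, 282.5]), (0.34, [287.3, 247.0])]
mount_1_center []
mount_black_center []
loupe [(0.57, [291.0, 250.5])]
screwdriver_a [(0.77, [367.5, 345.4])]
lamp_pivot scene [ 0.644 -0.149  0.198]
lamp_pivot side [ 0.642 -0.125  0.198]
   tri [ 0.639 -0.144  0.204]
lamp_head scene [0.567 0.045 0.197]
lamp_head side [0.571 0.056 0.197]
   tri [0.568 0.045 0.199]
lamp_knob scene [ 0.591 -0.004  0.232]
lamp_knob side [ 0.594 -0.014  0.232]
   tri [ 0.594 -0.006  0.229]
tray scene [ 0.437 -0.177  0.   ]
tray side [ 0.446 -0.184 -0.   ]
   tri [ 0.442 -0.18  -0.004]
loupe scene [ 0.407 -0.004  0.   ]
loupe side [ 0.417 -0.03   0.   ]
   tri [ 0.413 -0.01  -0.012]
screwdriver_a scene [ 0.566 -0.388  0.01 ]
screwdriver_a side [ 0.577 -0.406  0.01 ]
   tri [ 0.575 -0.397  0.   ]
shutter_handle scene [0.4   0.205 0.091]
shutter_handle side [0.398 0.21  0.091]
   tri [0.399 0.206 0.093]
```

View pics/scene0.png

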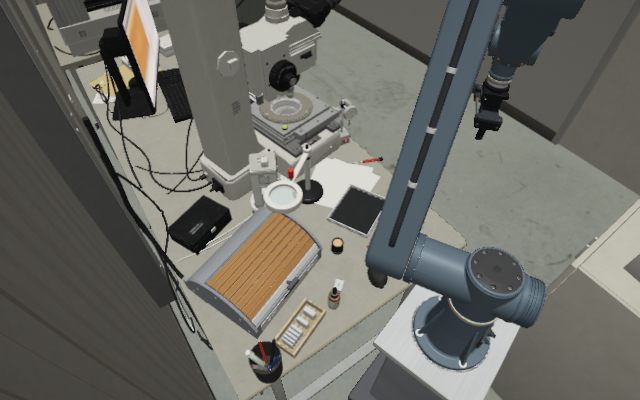

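View pics/side0.png

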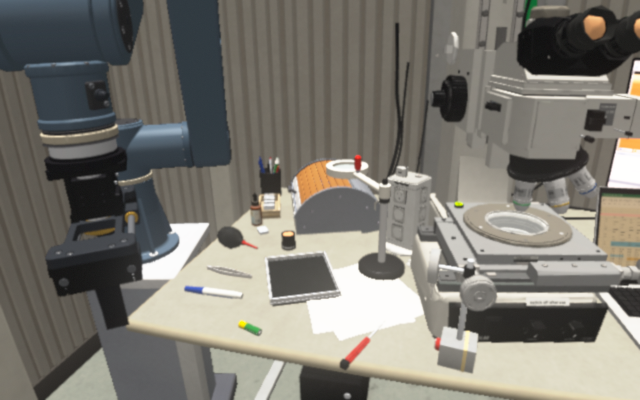

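The scene picture shows the cabinet (190–320, 210–335) with the handle at about (292,283), the lamp ring at (285,195), and the tray at (358,210). The side picture agrees with this. Next I need the cabinet yaw and the tray corners.

```bash
python3 - <<'E'
from h import *
im=cv2.imread('pics/scene0.png')[150:340,180:400]
im=cv2.resize(im,None,fx=3.6,fy=3.1,interpolation=cv2.INTER_CUBIC)
cv2.imwrite('pics/crop1.png',im)
E
```

```text
(no output)
```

View pics/crop1.png

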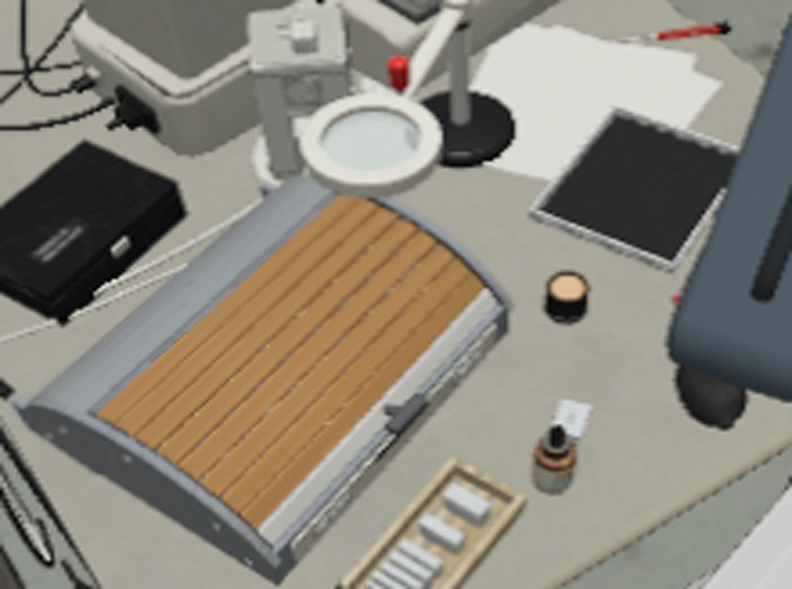

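```bash
python3 - <<'E'
from h import *
np.set_printoptions(precision=3,suppress=True)
c=cap('scene')
f=lambda x,y:(180+x/3.6,150+y/3.1)
for n,(x,y),z in [('cabFR',(507,325),0),('cabFL',(283,580),0),('railR',(493,290),.11),('railL',(262,527),.11),('t1',(620,108),.022),('t2',(530,212),.022),('t3',(670,268),.022),
 ('box',(283,180),0),('boxtopR',(348,62),.2)]:
    print(n,atz(c,f(x,y),z))
E
```

```text
cabFR [0.434 0.04  0.   ]
cabFL [0.395 0.352 0.   ]
railR [0.424 0.071 0.11 ]
railL [0.399 0.35  0.11 ]
t1 [ 0.527 -0.249  0.022]
t2 [ 0.5   -0.073  0.022]
t3 [ 0.358 -0.097  0.022]
box [0.722 0.034 0.   ]
boxtopR [ 0.654 -0.008  0.2  ]
```

```bash
cat >> h.py <<'E'
def down(phi,tilt=0,az=0):
    """fingers down, jaw axis at yaw phi deg; then tilted by tilt deg about world axis at azimuth az"""
    p=np.radians(phi);c,s=np.cos(p),np.sin(p)
    M=np.array([[s,0,c],[-c,0,s],[0,-1,0]],float)
    a=np.radians(az);return R.from_rotvec(np.radians(tilt)*np.array([np.cos(a),np.sin(a),0])).as_matrix()@M
def plan(wps,vmax=.045,start=None):
    s=bot.read_state();p=np.array(s['position']);r=np.array(s['tcp_rot'])
    if start: p,r=np.array(start[0]),start[1]
    for P,M in wps:
        P=np.array(P,float);M=r if M is None else M
        d=r.T@(P-p);W=R.from_matrix(r.T@M).as_rotvec(degrees=True)
        k=int(np.ceil(max(np.abs(d).max()/.0795,np.linalg.norm(d)/(5*vmax),np.linalg.norm(W)/42,1e-3)))
        p0,r0=p,r
        for i in range(1,k+1):
            Pi=p0+(P-p0)*i/k;Mi=r0@R.from_rotvec(W*i/k,degrees=True).as_matrix()
            t=(r.T@(Pi-p)/.08).round(2);w=(R.from_matrix(r.T@Mi).as_rotvec(degrees=True)/60).round(3)
            n=int(np.ceil(max(np.linalg.norm(t)*.08/vmax,np.linalg.norm(w)*60/8.5,1)))
            print('t',t.tolist(),'w',w.tolist(),'n',n)
            p=p+r@(t*.08);r=r@R.from_rotvec(w*60,degrees=True).as_matrix()
        print('   ->',p.round(3).tolist())
    return p,r
E
python3 - <<'E'
from h import *
c=cap('side')
d=ray(c,(408,170));
for y in(0,.03):
    k=(y-c['C'][1])/d[1];print((c['C']+k*d).round(3))
plan([([.25,-.50,.32],None),([.45,-.25,.32],down(-120)),([.592,-.008,.32],down(-120)),([.592,-.008,.237],down(-120))])
E
```

```text
[0.72  0.    0.208]
[0.727 0.03  0.199]
t [-0.28, -0.94, -0.83] w [0.0, 0.0, 0.0] n 3
   -> [0.25, -0.5, 0.32]
t [-0.89, -0.0, -0.46] w [-0.0, 0.226, -0.0] n 2
t [-0.76, -0.0, -0.65] w [-0.0, 0.226, -0.0] n 2
t [-0.59, -0.0, -0.81] w [-0.0, 0.226, -0.0] n 2
t [-0.38, -0.0, -0.92] w [-0.0, 0.227, -0.0] n 2
   -> [0.45, -0.25, 0.32]
t [-0.0, -0.0, -0.88] w [-0.0, -0.0, -0.0] n 2
t [-0.01, -0.0, -0.87] w [-0.0, -0.0, -0.0] n 2
t [-0.0, -0.0, -0.88] w [-0.0, -0.0, -0.0] n 2
t [-0.01, -0.0, -0.88] w [-0.0, -0.0, -0.0] n 2
   -> [0.592, -0.008, 0.32]
t [0.0, 0.52, 0.0] w [-0.0, -0.0, -0.0] n 1
t [0.0, 0.51, 0.0] w [-0.0, -0.0, -0.0] n 1
   -> [0.592, -0.008, 0.237]
```

Emit:
arm_command --translation '[[-0.28, -0.94, -0.83], [-0.28, -0.94, -0.83], [-0.28, -0.94, -0.83]]' --rotation '[[0, 0, 0], [0, 0, 0], [0, 0, 0]]' --grip '[-1, -1, -1]'

```text
time_s: 1.5
position: [0.2508, -0.4985, 0.3241]
tcp_rot: [[-0.911, 0.002, 0.412], [-0.412, -0.005, -0.911], [0.0, -1.0, 0.005]]
force: [0.8, -0.4, 0.2]
opening: 1.002
```

Emit:
arm_command --translation '[[-0.89, 0, -0.46], [-0.89, 0, -0.46]]' --rotation '[[0, 0.226, 0], [0, 0.226, 0]]' --grip '[-1, -1]'

```text
time_s: 1.7
position: [0.3005, -0.436, 0.3198]
tcp_rot: [[-0.984, 0.001, 0.18], [-0.18, 0.0, -0.984], [-0.001, -1.0, 0.0]]
force: [0.0, -0.3, -0.1]
opening: 0.999
```

Emit:
arm_command --translation '[[-0.76, 0, -0.65], [-0.76, 0, -0.65]]' --rotation '[[0, 0.226, 0], [0, 0.226, 0]]' --grip '[-1, -1]'

```text
time_s: 1.9
position: [0.351, -0.3731, 0.3194]
tcp_rot: [[-0.999, 0.0, -0.054], [0.054, 0.001, -0.999], [-0.0, -1.0, -0.001]]
force: [0.0, -1.1, -0.1]
opening: 1.0
```

Emit:
arm_command --translation '[[-0.59, 0, -0.81], [-0.59, 0, -0.81]]' --rotation '[[0, 0.226, 0], [0, 0.226, 0]]' --grip '[-1, -1]'

```text
time_s: 2.1
position: [0.4015, -0.3109, 0.3194]
tcp_rot: [[-0.958, 0.0, -0.287], [0.287, 0.0, -0.958], [-0.0, -1.0, -0.0]]
force: [0.3, -0.0, -0.1]
opening: 0.996
```

Emit:
arm_command --translation '[[-0.38, 0, -0.92], [-0.38, 0, -0.92]]' --rotation '[[0, 0.226, 0], [0, 0.226, 0]]' --grip '[-1, -1]'

```text
time_s: 2.3
position: [0.4516, -0.2488, 0.3194]
tcp_rot: [[-0.864, 0.0, -0.503], [0.503, 0.0, -0.864], [-0.0, -1.0, -0.0]]
force: [0.9, -0.5, 0.5]
opening: 0.998
```

Emit:
arm_command --translation '[[0, 0, -0.88], [0, 0, -0.88]]' --rotation '[[0, 0, 0], [0, 0, 0]]' --grip '[-1, -1]'

```text
time_s: 2.5
position: [0.487, -0.1863, 0.3193]
tcp_rot: [[-0.868, 0.0, -0.497], [0.497, 0.001, -0.868], [0.0, -1.0, -0.001]]
force: [-0.7, 0.6, -0.4]
opening: 1.006
```

Emit:
arm_command --translation '[[0, 0, -0.87], [0, 0, -0.87], [0, 0, -0.87]]' --rotation '[[0, 0, 0], [0, 0, 0], [0, 0, 0]]' --grip '[-1, -1, -1]'

```text
time_s: 2.8
position: [0.5214, -0.1268, 0.3192]
tcp_rot: [[-0.868, 0.0, -0.496], [0.496, 0.001, -0.868], [0.0, -1.0, -0.001]]
force: [0.4, 0.1, -0.1]
opening: 0.996
```

Precise tracking. Now a look with the wrist camera.

```bash
python3 - <<'E'
from h import *
np.set_printoptions(precision=3,suppress=True)
c=cap('wrist');cv2.imwrite('pics/w1.png',c['image']);print(c['C'],c['Rcw'])
for t,z in[('lamp_knob',.232),('lamp_pivot',.198),('lamp_head',.197),('tray',0)]:
    for a,p in pts('wrist',t): print(t,a,p,atz(c,p,z))
E
```

```text
[ 0.591 -0.167  0.458] [[-0.496 -0.831 -0.253]
 [-0.868  0.474  0.145]
 [ 0.     0.292 -0.957]]
lamp_knob 0.9 [122.496 216.   ] [ 0.588 -0.005  0.232]
lamp_pivot 0.93 [244.416  61.8  ] [ 0.637 -0.134  0.198]
lamp_head 0.63 [107.904 255.4  ] [0.566 0.055 0.197]
tray 0.67 [372.032 185.8  ] [ 0.445 -0.176  0.   ]
```

View pics/w1.png

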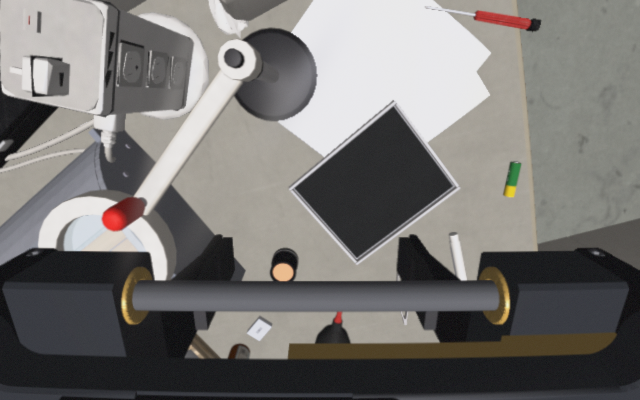

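The wrist picture shows the red knob at (122,215), the post at (240,60), the ring at lower left, and the tray at (372,186). I'll cage the knob and swing it.

```bash
python3 - <<'E'
from h import *
pv=np.array([.637,-.134])
k=lambda th:[*(pv+.137*np.array([np.cos(np.radians(th)),np.sin(np.radians(th))])),.238]
w=[([.589,-.005,.32],down(-120)),([.589,-.005,.238],down(-120))]
N=8
for i in range(1,N+1):
    w.append((k(110.4+147.6*i/N),down(-120+105*i/N)))
plan(w)
E
```

```text
t [0.02, -0.0, -0.89] w [-0.0, -0.0, 0.0] n 2
t [0.01, -0.01, -0.9] w [-0.0, -0.001, 0.0] n 2
   -> [0.589, -0.005, 0.32]
t [0.0, 0.51, 0.0] w [-0.0, 0.0, 0.0] n 1
t [0.0, 0.52, 0.0] w [-0.0, 0.0, 0.0] n 1
   -> [0.589, -0.005, 0.238]
t [0.28, -0.0, 0.48] w [-0.0, -0.219, 0.0] n 2
   -> [0.551, -0.027, 0.238]
t [0.23, -0.0, 0.5] w [-0.0, -0.218, 0.0] n 2
   -> [0.522, -0.06, 0.238]
t [0.18, -0.0, 0.52] w [-0.0, -0.219, 0.0] n 2
   -> [0.504, -0.101, 0.238]
t [0.14, -0.0, 0.53] w [-0.0, -0.219, 0.001] n 2
   -> [0.5, -0.144, 0.238]
t [0.08, -0.0, 0.54] w [-0.0, -0.219, -0.0] n 2
   -> [0.511, -0.187, 0.238]
t [0.04, -0.0, 0.55] w [-0.0, -0.218, -0.0] n 2
   -> [0.534, -0.224, 0.238]
t [-0.02, 0.0, 0.55] w [-0.0, -0.219, -0.0] n 2
   -> [0.568, -0.252, 0.238]
t [-0.06, 0.0, 0.54] w [-0.0, -0.219, -0.0] n 2
   -> [0.608, -0.268, 0.238]
```

Emit:
arm_command --translation '[[0.02, 0, -0.89], [0.02, 0, -0.89]]' --rotation '[[0, 0, 0], [0, 0, 0]]' --grip '[0, 0]'

```text
time_s: 3.25
position: [0.5551, -0.0664, 0.3199]
tcp_rot: [[-0.865, 0.001, -0.502], [0.502, 0.001, -0.865], [-0.0, -1.0, -0.001]]
force: [-0.4, -0.5, 0.6]
opening: 0.892
```

Emit:
arm_command --translation '[[0.01, 0, -0.9], [0.01, 0, -0.9], [0.01, 0, -0.9]]' --rotation '[[0, 0, 0], [0, 0, 0], [0, 0, 0]]' --grip '[0, 0, 0]'

```text
time_s: 3.55
position: [0.5906, -0.0025, 0.3196]
tcp_rot: [[-0.867, 0.001, -0.498], [0.498, 0.001, -0.867], [-0.0, -1.0, -0.001]]
force: [-0.4, -1.4, 0.1]
opening: 0.63
```

Emit:
arm_command --translation '[[0, 0.5, 0], [0, 1, 0], [0, 1.0, 0], [0, 1.0, 0], [0, 1.0, 0]]' --rotation '[[0, 0, 0], [0, 0, 0], [0, 0, 0], [0, 0, 0], [0, 0, 0]]' --grip '[0, 0, 0.3, 0.3, 0.3]'

```text
time_s: 4.05
position: [0.591, -0.005, 0.242]
tcp_rot: [[-0.866, 0.004, -0.5], [0.5, -0.001, -0.866], [-0.004, -1.0, -0.001]]
force: [0.3, 0.3, 0.1]
opening: 0.373
```

Emit:
arm_command --translation '[[0.14, 0, 0.24], [0.28, 0, 0.48], [0.28, 0, 0.48]]' --rotation '[[0, -0.11, 0], [0, -0.219, 0], [0, -0.219, 0]]' --grip '[0.3, 0.3, 0.3]'

```text
time_s: 4.35
position: [0.5502, -0.0269, 0.242]
tcp_rot: [[-0.957, 0.002, -0.291], [0.291, -0.001, -0.957], [-0.002, -1.0, 0.0]]
force: [0.8, -0.2, -0.0]
opening: 0.35
```

Emit:
arm_command --translation '[[0.12, 0, 0.25], [0.23, 0, 0.5], [0.23, 0, 0.5]]' --rotation '[[0, -0.11, 0], [0, -0.219, 0], [0, -0.219, 0]]' --grip '[0.3, 0.3, 0.3]'

```text
time_s: 4.65
position: [0.5222, -0.0602, 0.2414]
tcp_rot: [[-0.998, 0.002, -0.068], [0.068, -0.001, -0.998], [-0.003, -1.0, 0.001]]
force: [-0.6, 0.6, -0.3]
opening: 0.349
```

Emit:
arm_command --translation '[[0.09, 0, 0.26], [0.18, 0, 0.52], [0.18, 0, 0.52]]' --rotation '[[0, -0.11, 0], [0, -0.219, 0], [0, -0.219, 0]]' --grip '[0.3, 0.3, 0.3]'

```text
time_s: 4.95
position: [0.5061, -0.1009, 0.2409]
tcp_rot: [[-0.987, 0.003, 0.159], [-0.159, -0.002, -0.987], [-0.003, -1.0, 0.002]]
force: [-0.1, 0.4, 0.3]
opening: 0.346
```

Emit:
arm_command --translation '[[0.07, 0, 0.26], [0.14, 0, 0.53], [0.14, 0, 0.53]]' --rotation '[[0, -0.11, 0], [0, -0.219, 0], [0, -0.219, 0]]' --grip '[0.3, 0.3, 0.3]'

```text
time_s: 5.25
position: [0.5025, -0.1445, 0.2405]
tcp_rot: [[-0.926, 0.003, 0.378], [-0.378, -0.002, -0.926], [-0.002, -1.0, 0.003]]
force: [-0.1, 0.2, 0.2]
opening: 0.351
```

Emit:
arm_command --translation '[[0.04, 0, 0.27], [0.08, 0, 0.54], [0.08, 0, 0.54]]' --rotation '[[0, -0.11, 0], [0, -0.219, 0], [0, -0.219, 0]]' --grip '[0.3, 0.3, 0.3]'

```text
time_s: 5.55
position: [0.5134, -0.1864, 0.2402]
tcp_rot: [[-0.815, 0.003, 0.579], [-0.579, -0.002, -0.815], [-0.001, -1.0, 0.003]]
force: [0.6, 0.6, -0.1]
opening: 0.35
```

Emit:
arm_command --translation '[[0.02, 0, 0.27], [0.04, 0, 0.55], [0.04, 0, 0.55]]' --rotation '[[0, -0.11, 0], [0, -0.218, 0], [0, -0.218, 0]]' --grip '[0.3, 0.3, 0.3]'

```text
time_s: 5.85
position: [0.5364, -0.2234, 0.24]
tcp_rot: [[-0.663, 0.003, 0.749], [-0.749, -0.001, -0.663], [-0.001, -1.0, 0.003]]
force: [-0.6, 0.4, 0.5]
opening: 0.353
```

Emit:
arm_command --translation '[[-0.01, 0, 0.27], [-0.02, 0, 0.55], [-0.02, 0, 0.55]]' --rotation '[[0, -0.11, 0], [0, -0.219, 0], [0, -0.219, 0]]' --grip '[0.3, 0.3, 0.3]'

```text
time_s: 6.15
position: [0.5705, -0.2506, 0.2398]
tcp_rot: [[-0.475, 0.003, 0.88], [-0.88, -0.001, -0.475], [-0.0, -1.0, 0.003]]
force: [10.1, -5.5, -2.8]
opening: 0.349
```

Emit:
arm_command --translation '[[-0.03, 0, 0.27], [-0.06, 0, 0.54], [-0.06, 0, 0.54]]' --rotation '[[0, -0.11, 0], [0, -0.219, 0], [0, -0.219, 0]]' --grip '[0.3, 0.3, 0.3]'

```text
time_s: 6.45
position: [0.6104, -0.2658, 0.2397]
tcp_rot: [[-0.262, 0.002, 0.965], [-0.965, -0.0, -0.262], [-0.0, -1.0, 0.002]]
force: [5.3, -0.2, -0.1]
opening: 0.353
```

```bash
python3 - <<'E'
from h import *
np.set_printoptions(precision=3,suppress=True)
print(bot.read_state()['force'])
a=[]
for n in('scene','side'):
    c=cap(n);a.append(c)
    cv2.imwrite(f'pics/{n}1.png',c['image'])
    for t,z in[('lamp_knob',.232),('lamp_head',.197),('loupe',0),('shutter_handle',.091)]:
        for q,p in pts(n,t): print(n,t,q,p,atz(c,p,z))
plan([([.607,-.267,.33],down(-15))])
E
```

```text
[ 5.296 -0.218 -0.089]
scene lamp_knob 0.61 [337.024 251.12 ] [0.32  0.119 0.232]
scene lamp_knob 0.54 [337.024 125.48 ] [ 0.622 -0.266  0.232]
scene lamp_head 0.76 [351.104 124.   ] [ 0.616 -0.34   0.197]
scene loupe 0.5 [338.624 251.52 ] [ 0.398 -0.006  0.   ]
scene shutter_handle 0.85 [294.528 285.32 ] [0.391 0.205 0.091]
side lamp_knob 0.56 [384.512 198.2  ] [ 0.619 -0.264  0.232]
side lamp_head 0.62 [382.912 231.6  ] [ 0.606 -0.335  0.197]
side lamp_head 0.37 [290.304 187.2  ] [ 0.428 -0.09   0.197]
side loupe 0.64 [289.472 250.48 ] [ 0.413 -0.03   0.   ]
side shutter_handle 0.67 [289.472 188.8  ] [0.401 0.203 0.091]
t [0.0, -0.56, -0.01] w [0.0, 0.0, -0.0] n 1
t [0.01, -0.57, -0.01] w [0.001, 0.001, -0.0] n 2
   -> [0.607, -0.267, 0.33]
```

View pics/side1.png

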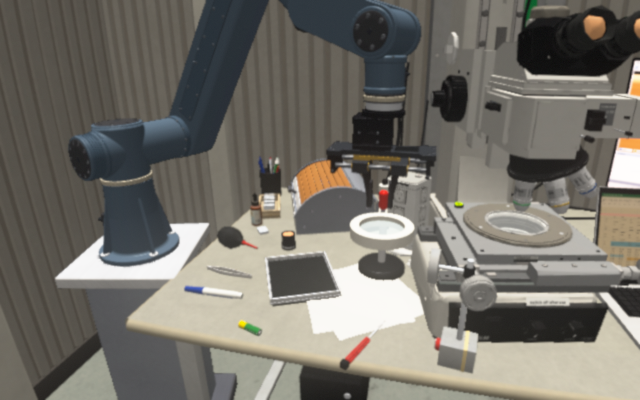

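Lamp head at about (0.61,-0.337), 0.23 m from the tray. I'll retreat and go above the shutter handle.

```bash
python3 - <<'E'
from h import *
plan([([.607,-.267,.33],down(-15)),([.50,-.10,.33],down(-45)),([.40,.205,.28],down(-84))])
E
```

```text
t [0.0, -0.56, -0.01] w [0.0, 0.0, -0.0] n 1
t [0.01, -0.57, -0.01] w [0.001, 0.001, -0.0] n 2
   -> [0.607, -0.267, 0.33]
t [-0.84, 0.0, -0.92] w [-0.0, 0.25, -0.0] n 3
t [-0.57, 0.0, -1.09] w [-0.0, 0.25, -0.0] n 3
   -> [0.5, -0.1, 0.33]
t [-0.45, 0.16, -0.9] w [-0.0, 0.162, -0.0] n 2
t [-0.3, 0.15, -0.96] w [-0.0, 0.163, -0.0] n 2
t [-0.12, 0.16, -0.99] w [-0.0, 0.162, -0.0] n 2
t [0.04, 0.16, -1.0] w [-0.0, 0.163, -0.0] n 2
   -> [0.4, 0.205, 0.28]
```

Emit:
arm_command --translation '[[0, -0.56, 0], [0, -1, 0], [0, -1, 0]]' --rotation '[[0, 0, 0], [0, 0, 0], [0, 0, 0]]' --grip '[0.2, 0.1, 0]'

```text
time_s: 7.25
position: [0.6115, -0.2685, 0.3263]
tcp_rot: [[-0.258, 0.01, 0.966], [-0.966, -0.007, -0.258], [0.004, -1.0, 0.012]]
force: [-0.1, 0.2, 0.1]
opening: 0.465
```

Emit:
arm_command --translation '[[-0.84, -0.13, -0.92], [-0.84, -0.13, -0.92], [-0.84, -0.13, -0.92]]' --rotation '[[0, 0.25, 0], [0, 0.25, 0], [0, 0.25, 0]]' --grip '[-1, -1, -1]'

```text
time_s: 7.55
position: [0.5503, -0.1772, 0.3294]
tcp_rot: [[-0.497, -0.007, 0.868], [-0.868, 0.005, -0.497], [-0.001, -1.0, -0.008]]
force: [-0.1, 0.5, -0.5]
opening: 0.69
```

Emit:
arm_command --translation '[[-0.57, 0, -1], [-0.57, 0, -1], [-0.57, 0, -1]]' --rotation '[[0, 0.25, 0], [0, 0.25, 0], [0, 0.25, 0]]' --grip '[-1, -1, -1]'

```text
time_s: 7.85
position: [0.5049, -0.0994, 0.3295]
tcp_rot: [[-0.704, -0.005, 0.71], [-0.71, 0.003, -0.704], [0.001, -1.0, -0.006]]
force: [0.6, -0.9, -0.1]
opening: 0.948
```

Emit:
arm_command --translation '[[-0.45, 0.16, -0.95], [-0.45, 0.16, -0.95], [-0.45, 0.16, -0.95]]' --rotation '[[0, 0.162, 0], [0, 0.162, 0], [0, 0.162, 0]]' --grip '[-1, -1, -1]'

```text
time_s: 8.15
position: [0.4778, -0.0215, 0.3163]
tcp_rot: [[-0.813, -0.004, 0.582], [-0.582, 0.002, -0.813], [0.002, -1.0, -0.004]]
force: [-1.2, 0.9, -0.4]
opening: 0.995
```

Emit:
arm_command --translation '[[-0.3, 0.15, -0.98], [-0.3, 0.15, -0.98], [-0.3, 0.15, -0.98]]' --rotation '[[0, 0.163, 0], [0, 0.163, 0], [0, 0.163, 0]]' --grip '[-1, -1, -1]'

```text
time_s: 8.45
position: [0.4528, 0.0555, 0.3045]
tcp_rot: [[-0.9, -0.003, 0.436], [-0.436, 0.001, -0.9], [0.002, -1.0, -0.002]]
force: [0.5, -0.1, 0.2]
opening: 0.997
```

Emit:
arm_command --translation '[[-0.12, 0.16, -0.99], [-0.12, 0.16, -0.99], [-0.12, 0.16, -0.99]]' --rotation '[[0, 0.162, 0], [0, 0.162, 0], [0, 0.162, 0]]' --grip '[-1, -1, -1]'

```text
time_s: 8.75
position: [0.428, 0.1306, 0.2919]
tcp_rot: [[-0.961, -0.002, 0.278], [-0.278, 0.0, -0.961], [0.002, -1.0, -0.001]]
force: [0.3, -0.5, -0.2]
opening: 1.002
```

Emit:
arm_command --translation '[[0.04, 0.16, -1.0], [0.04, 0.16, -1.0], [0.04, 0.16, -1.0]]' --rotation '[[0, 0.163, 0], [0, 0.163, 0], [0, 0.163, 0]]' --grip '[-1, -1, -1]'

```text
time_s: 9.05
position: [0.4038, 0.2066, 0.2792]
tcp_rot: [[-0.994, -0.001, 0.111], [-0.111, 0.0, -0.994], [0.001, -1.0, -0.0]]
force: [0.4, -0.2, -0.1]
opening: 0.996
```

```bash
python3 - <<'E'
from h import *
np.set_printoptions(precision=3,suppress=True)
c=cap('wrist');cv2.imwrite('pics/w2.png',c['image']);print(c['C'],bot.read_state()['position'])
for t,z in[('shutter_handle',.091)]:
    for a,p in pts('wrist',t): print(t,a,p,atz(c,p,z))
E
```

```text
[0.484 0.215 0.418] [0.405 0.205 0.28 ]
shutter_handle 0.78 [318.528 184.32 ] [0.399 0.202 0.091]
```

View pics/w2.png

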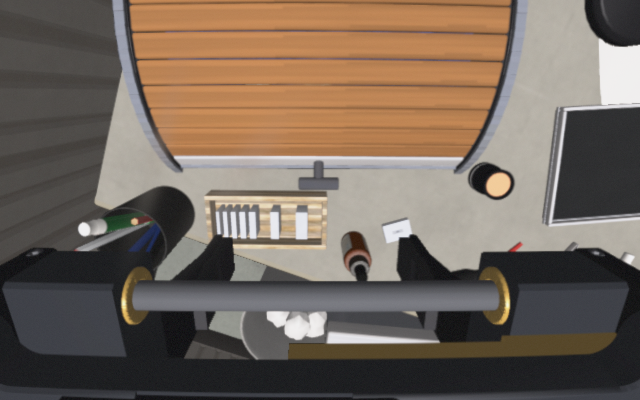

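The handle bar is at (299–338, 183), parallel to the gripper axis. I'll grip it by its ends and lift along the arc.

```bash
python3 - <<'E'
from h import *
np.set_printoptions(precision=3,suppress=True)
c=cap('wrist')
a,b=atz(c,(178,171),.08),atz(c,(462,172.5),.08);print(a,b,np.degrees(np.arctan2(*(a-b)[[0,1]]*[-1,1])))
print(atz(c,(299,183),.091),atz(c,(338,183),.091))
H=np.array([.399,.202]);u=np.array([np.cos(.105),np.sin(.105)])
w=[([.400,.202,.20],down(-84)),([.399,.202,.102],down(-84))]
for q in(.15,.3,.45,.6,.75):
    al=.601+q;d=.1337-.162*np.cos(al)
    w.append(([*(H+u*d),.162*np.sin(al)+.0105],down(-84)))
plan(w)
E
```

```text
[0.396 0.345 0.08 ] [0.426 0.053 0.08 ] 5.909199950487113
[0.4   0.219 0.091] [0.404 0.18  0.091]
t [0.04, 0.5, 0.01] w [-0.0, 0.001, -0.001] n 1
t [0.03, 0.5, 0.01] w [-0.001, 0.002, -0.0] n 1
   -> [0.4, 0.202, 0.2]
t [0.01, 0.61, -0.0] w [0.0, -0.0, -0.0] n 2
t [0.01, 0.61, -0.0] w [0.0, -0.0, -0.0] n 2
   -> [0.399, 0.202, 0.102]
t [-0.2, -0.23, -0.0] w [0.0, -0.0, -0.0] n 1
   -> [0.415, 0.203, 0.121]
t [-0.22, -0.21, -0.0] w [0.0, -0.0, -0.0] n 1
   -> [0.432, 0.205, 0.138]
t [-0.25, -0.17, -0.0] w [0.0, -0.0, -0.0] n 1
   -> [0.452, 0.207, 0.151]
t [-0.27, -0.13, -0.0] w [0.0, -0.0, -0.0] n 1
   -> [0.473, 0.209, 0.162]
t [-0.29, -0.09, -0.0] w [0.0, -0.0, -0.0] n 1
   -> [0.497, 0.212, 0.169]
```

Emit:
arm_command --translation '[[0.05, 0.5, 0.03], [0.05, 1, 0.04], [0.05, 1, 0.04]]' --rotation '[[0, 0, 0], [0, 0, 0], [0, 0, 0]]' --grip '[-1, -1, -1]'

```text
time_s: 9.5
position: [0.3983, 0.1991, 0.1964]
tcp_rot: [[-0.994, -0.009, 0.104], [-0.104, -0.003, -0.995], [0.01, -1.0, 0.002]]
force: [-0.3, -1.2, 0.1]
opening: 0.997
```

Emit:
arm_command --translation '[[0, 0.5, 0], [0, 1, 0], [0, 1, 0], [0, 1, 0]]' --rotation '[[0, 0, 0], [0, 0, 0], [0, 0, 0], [0, 0, 0]]' --grip '[-1, -1, -1, -1]'

```text
time_s: 9.9
position: [0.4016, 0.201, 0.1208]
tcp_rot: [[-0.994, 0.001, 0.105], [-0.105, 0.0, -0.994], [-0.001, -1.0, 0.0]]
force: [0.6, 0.7, 0.5]
opening: 1.0
```

Emit:
arm_command --translation '[[0, 0.22, 0], [0, 0.22, 0], [0, 0.22, 0], [0, 0.22, 0], [0, 0.22, 0]]' --rotation '[[0, 0, 0], [0, 0, 0], [0, 0, 0], [0, 0, 0], [0, 0, 0]]' --grip '[-0.4, 0.1, 0.4, 0.4, 0.4]'

```text
time_s: 10.4
position: [0.401, 0.2017, 0.1034]
tcp_rot: [[-0.994, 0.003, 0.106], [-0.106, 0.001, -0.994], [-0.003, -1.0, -0.0]]
force: [-0.2, -0.7, -0.1]
opening: 0.632
```

Emit:
arm_command --translation '[[0, 0.01, 0], [0, 0.01, 0], [0, 0.01, 0], [0, 0.01, 0], [0, 0.01, 0]]' --rotation '[[0, 0, 0], [0, 0, 0], [0, 0, 0], [0, 0, 0], [0, 0, 0]]' --grip '[0.4, 0.4, 0.4, 0.4, 0.4]'

```text
time_s: 10.9
position: [0.4002, 0.2036, 0.1017]
tcp_rot: [[-0.995, 0.001, 0.103], [-0.103, 0.004, -0.995], [-0.001, -1.0, -0.004]]
force: [-1.5, 10.5, 3.0]
opening: 0.454
```

Emit:
arm_command --translation '[[0, 0, -0.03], [-0.1, -0.11, -0.03], [-0.2, -0.23, -0.03], [-0.31, -0.33, -0.03], [-0.42, -0.44, -0.03]]' --rotation '[[0, 0, 0], [0, 0, 0], [0, 0, 0], [0, 0, 0], [0, 0, 0]]' --grip '[0.4, 0.4, 0.4, 0.4, 0.4]'

```text
time_s: 11.4
position: [0.4318, 0.2072, 0.136]
tcp_rot: [[-0.994, -0.004, 0.106], [-0.106, -0.001, -0.994], [0.004, -1.0, 0.0]]
force: [1.3, 1.2, -6.1]
opening: 0.456
```

Emit:
arm_command --translation '[[-0.12, -0.09, 0], [-0.25, -0.17, 0], [-0.38, -0.24, 0], [-0.52, -0.3, 0], [-0.66, -0.35, 0]]' --rotation '[[0, 0, 0], [0, 0, 0], [0, 0, 0], [0, 0, 0], [0, 0, 0]]' --grip '[0.4, 0.4, 0.4, 0.4, 0.4]'

```text
time_s: 11.9
position: [0.486, 0.2129, 0.1649]
tcp_rot: [[-0.994, -0.001, 0.107], [-0.107, -0.0, -0.994], [0.001, -1.0, 0.0]]
force: [-1.4, -0.8, -0.0]
opening: 0.455
```

Emit:
arm_command --translation '[[-0.14, -0.03, 0], [-0.14, -0.03, 0], [-0.14, -0.03, 0], [-0.14, -0.03, 0], [-0.14, -0.03, 0]]' --rotation '[[0, 0, 0], [0, 0, 0], [0, 0, 0], [0, 0, 0], [0, 0, 0]]' --grip '[0.4, -0.2, -0.6, -1, -1]'

```text
time_s: 12.4
position: [0.4967, 0.2142, 0.1667]
tcp_rot: [[-0.994, -0.0, 0.106], [-0.106, -0.0, -0.994], [0.0, -1.0, 0.0]]
force: [0.4, -0.6, -0.4]
opening: 0.736
```

Emit:
arm_command --translation '[[0, -0.3, 0], [0, -0.7, 0], [0, -1, 0], [0, -1, 0]]' --rotation '[[0, 0, 0], [0, 0, 0], [0, 0, 0], [0, 0, 0]]' --grip '[-1, -1, -1, -1]'

```text
time_s: 12.8
position: [0.4991, 0.2148, 0.2502]
tcp_rot: [[-0.994, 0.008, 0.107], [-0.107, 0.002, -0.994], [-0.008, -1.0, -0.001]]
force: [0.5, -0.6, 0.2]
opening: 0.988
```

Emit:
arm_command --translation '[[0.65, -1, 0], [0.65, -1, 0], [0.65, -1, 0], [0.65, -1, 0]]' --rotation '[[0, 0, 0], [0, 0, 0], [0, 0, 0], [0, 0, 0]]' --grip '[-1, -1, -1, -1]'

```text
time_s: 13.2
position: [0.4449, 0.2087, 0.3268]
tcp_rot: [[-0.994, 0.001, 0.107], [-0.107, 0.0, -0.994], [-0.001, -1.0, 0.0]]
force: [-0.1, -0.6, 0.5]
opening: 1.0
```

```bash
python3 - <<'E'
from h import *
np.set_printoptions(precision=3,suppress=True)
c=cap('wrist');cv2.imwrite('pics/w3.png',c['image']);print(c['C'],bot.read_state()['position'])
for t,z in[('shutter_handle',.157),('mount_1_center',.088),('mount_black_center',.086),('tray',0)]:
    for a,p in pts('wrist',t): print(t,a,p,atz(c,p,z))
E
```

```text
[0.525 0.217 0.466] [0.445 0.209 0.326]
shutter_handle 0.67 [316.224  38.   ] [0.571 0.221 0.157]
mount_1_center 0.96 [222.592 140.   ] [0.467 0.314 0.088]
mount_black_center 0.92 [363.776 147.   ] [0.475 0.156 0.086]
mount_black_center 0.61 [267.52 135.32] [0.477 0.265 0.086]
tray 0.79 [574.208 183.48 ] [ 0.446 -0.173  0.   ]
```

View pics/w3.png

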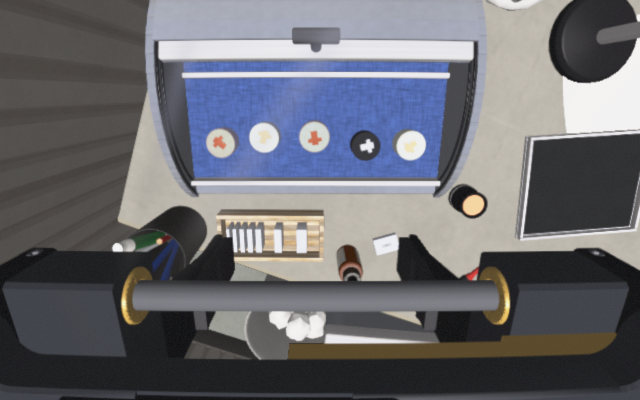

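Shutter stands open (rail at row 50, handle at (316,36)). Mounts in a row: beige (221,142), off-white (264,137), beige (314,136), black (366,145), off-white (411,145).

```bash
cat > m.py <<'E'
from h import *
def find(c):
    hsv=cv2.cvtColor(c['image'],cv2.COLOR_BGR2HSV)
    m=((hsv[...,1]<110)&(hsv[...,2]>110)).astype(np.uint8)
    out=[]
    n,l,s,ce=cv2.connectedComponentsWithStats(cv2.morphologyEx(m,cv2.MORPH_CLOSE,np.ones((9,9))))
    for i in range(1,n):
        x,y,w,h,a=s[i]
        if 300<a<2500 and .7<w/h<1.4 and a>.65*w*h: out.append(([x+w/2,y+h/2],w,h))
    return out
E
python3 - <<'E'
from m import *
np.set_printoptions(precision=3,suppress=True)
c=cap('wrist');O=np.array([.533,.218]);r=np.array([[.9945,.105],[-.105,.9945]])
for p,w,h in find(c):
    P=atz(c,p,.091);print(p,w,h,P, 'cab',r@(P[:2]-O))
s=eyes.capture('scene');print(models.recognise('scene','mount_1_center')[:3])
plan([([.467,.314,.20],down(-54)),([.467,.314,.108],down(-54))])
E
```

```text
[np.float64(314.0), np.float64(136.0)] 32 34 [0.481 0.213 0.091] cab [-0.052  0.   ]
[np.float64(409.5), np.float64(144.5)] 35 33 [0.483 0.107 0.091] cab [-0.061 -0.105]
[{'extent': [0.373, 0.7322, 0.3962, 0.7582], 'conf': 0.49}]
t [-0.21, 0.79, -0.64] w [0.0, -0.249, 0.001] n 2
t [-0.36, 0.78, -0.57] w [0.0, -0.25, 0.001] n 2
   -> [0.467, 0.314, 0.2]
t [0.0, 0.58, 0.0] w [0.0, 0.0, -0.0] n 2
t [0.0, 0.57, 0.0] w [0.0, 0.0, -0.0] n 2
   -> [0.467, 0.314, 0.108]
```

```bash
cat >> m.py <<'E'
T=np.array([.444,-.175]);sl={k:[*(T+a*np.array([.988,.156])+b*np.array([-.156,.988]))] for k,(a,b) in dict(D=(.03,-.04),C=(.03,.04),B=(-.03,-.04),A=(-.03,.04)).items()}
def job(P,slot,z,start=None,zup=.235):
    """pick at P with TCP z, place in slot"""
    P=list(P[:2]);S=sl[slot];g=down(-64);h=down(-81)
    return plan([(P+[.19],g),(P+[z],g),(P+[zup],g),(S+[zup],h),(S+[z-.063],h),(S+[.16],h)],start=start)
E
python3 - <<'E'
from m import *
c=cap('wrist')
for n,p in dict(A=(221,142.5),B=(264,137.5),K=(366,146)).items(): print(n,atz(c,p,.091).round(3))
job([.483,.107],'D',.110)
E
```

```text
A [0.464 0.315 0.091]
B [0.474 0.268 0.091]
K [0.477 0.155 0.091]
t [-0.17, 0.85, 0.66] w [0.0, -0.166, 0.001] n 2
t [-0.05, 0.85, 0.67] w [0.0, -0.166, 0.0] n 2
   -> [0.483, 0.107, 0.19]
t [0.0, 0.5, 0.0] w [0.0, 0.0, 0.0] n 1
t [0.0, 0.5, 0.0] w [0.0, 0.0, 0.0] n 1
   -> [0.483, 0.107, 0.11]
t [0.0, -0.78, 0.0] w [0.0, 0.0, 0.0] n 2
t [0.0, -0.78, 0.0] w [0.0, 0.0, 0.0] n 2
   -> [0.483, 0.107, 0.235]
t [0.44, 0.0, 0.89] w [0.0, 0.071, 0.0] n 2
t [0.38, 0.0, 0.91] w [0.0, 0.071, 0.0] n 2
t [0.31, 0.0, 0.94] w [0.0, 0.071, 0.0] n 2
t [0.23, 0.0, 0.97] w [-0.0, 0.071, 0.0] n 2
   -> [0.48, -0.21, 0.235]
t [0.0, 0.78, -0.0] w [-0.0, -0.0, 0.0] n 2
t [0.0, 0.79, -0.0] w [-0.0, -0.0, 0.0] n 2
t [0.0, 0.78, -0.0] w [-0.0, -0.0, 0.0] n 2
   -> [0.48, -0.21, 0.047]
t [0.0, -0.71, -0.0] w [-0.0, -0.0, 0.0] n 2
t [0.0, -0.7, -0.0] w [-0.0, -0.0, 0.0] n 2
   -> [0.48, -0.21, 0.16]
```

Emit:
arm_command --translation '[[-0.17, 0.85, 0.66], [-0.17, 0.85, 0.66], [-0.17, 0.85, 0.66]]' --rotation '[[0, -0.166, 0], [0, -0.166, 0], [0, -0.166, 0]]' --grip '[-0.05, -0.05, -0.05]'

```text
time_s: 13.95
position: [0.4628, 0.1555, 0.2554]
tcp_rot: [[-0.962, -0.008, 0.274], [-0.274, -0.002, -0.962], [0.008, -1.0, -0.001]]
force: [0.1, 0.4, 0.5]
opening: 0.812
```

Emit:
arm_command --translation '[[-0.05, 0.85, 0.67], [-0.05, 0.85, 0.67], [-0.05, 0.85, 0.67]]' --rotation '[[0, -0.166, 0], [0, -0.166, 0], [0, -0.166, 0]]' --grip '[-0.05, -0.05, -0.05]'

```text
time_s: 14.25
position: [0.4825, 0.1058, 0.1886]
tcp_rot: [[-0.9, -0.005, 0.436], [-0.436, -0.0, -0.9], [0.005, -1.0, -0.002]]
force: [-0.6, 0.9, -0.4]
opening: 0.567
```

Emit:
arm_command --translation '[[0, 0, 0], [0, 0.25, 0], [0, 0.5, 0], [0, 0.5, 0]]' --rotation '[[0, 0, 0], [0, 0, 0], [0, 0, 0], [0, 0, 0]]' --grip '[-0.05, -0.05, -0.05, -0.05]'

```text
time_s: 14.65
position: [0.4823, 0.1085, 0.151]
tcp_rot: [[-0.898, -0.002, 0.439], [-0.439, 0.0, -0.898], [0.001, -1.0, -0.001]]
force: [0.2, -0.3, -0.1]
opening: 0.529
```

```bash
python3 - <<'E'
from m import *
c=cap('wrist');cv2.imwrite('pics/w4.png',c['image']);print(bot.read_state()['position'],bot.read_state()['opening'])
print([(p,w,h,atz(c,p,.094).round(3)) for p,w,h in find(c)])
E
```

```text
[0.48306768 0.10838545 0.15184321] 0.5274432974061267
[]
```

View pics/w4.png

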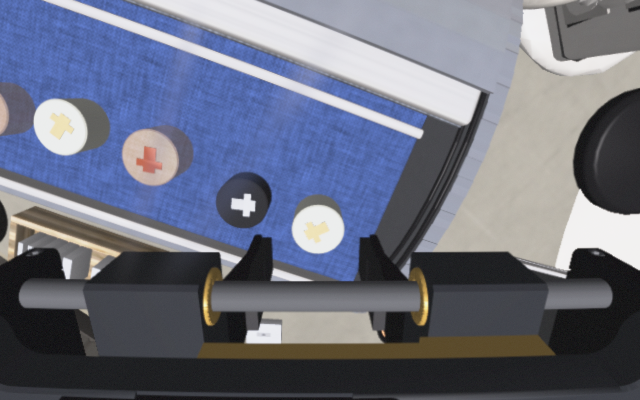

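D top at (318,229), black (244,200), C (151,157), B (61,127).

```bash
python3 - <<'E'
from m import *
c=cap('wrist')
for n,p in dict(B=(61,127),C=(151,157),K=(243,201),D=(318,229)).items():
    print(n,[atz(c,p,z).round(4)[:2] for z in(.098,.100,.102)])
print(go([0.483,.107,.11],down(-64)))
E
```

```text
B [array([0.4764, 0.2675]), array([0.4772, 0.2663]), array([0.478, 0.265])]
C [array([0.4827, 0.214 ]), array([0.4835, 0.2133]), array([0.4842, 0.2125])]
K [array([0.4816, 0.1553]), array([0.4823, 0.1552]), array([0.4831, 0.155 ])]
D [array([0.4851, 0.1069]), array([0.4859, 0.1073]), array([0.4866, 0.1077])]
([0.016, 0.529, 0.009], [-0.001, 0.001, -0.002])
```

Mounts D and black are only 48 mm apart, so I'm turning the jaw 45° to the row for D.

```bash
cat >> m.py <<'E'
def job(P,slot,z,g,start=None,zup=.235,first=.19,h=-81):
    P=list(P[:2]);S=sl[slot];g=down(g);h=down(h)
    return plan([(P+[first],g),(P+[z],g),(P+[zup],g),(S+[zup],h),(S+[z-.063],h),(S+[.16],h)],start=start)
E
python3 - <<'E'
from m import *
job([.485,.107],'D',.110,-39,first=.152)
E
```

```text
t [-0.01, 0.0, 0.02] w [-0.001, -0.415, -0.002] n 3
   -> [0.485, 0.107, 0.152]
t [0.0, 0.53, -0.0] w [0.0, -0.0, 0.0] n 1
   -> [0.485, 0.107, 0.11]
t [0.0, -0.78, -0.0] w [0.0, -0.0, 0.0] n 2
t [0.0, -0.78, -0.0] w [0.0, -0.0, 0.0] n 2
   -> [0.485, 0.107, 0.235]
t [0.78, -0.0, 0.61] w [-0.0, 0.175, 0.0] n 2
t [0.66, -0.0, 0.74] w [-0.0, 0.175, 0.0] n 2
t [0.5, -0.0, 0.85] w [-0.0, 0.175, 0.0] n 2
t [0.35, -0.0, 0.93] w [-0.0, 0.175, 0.0] n 2
   -> [0.48, -0.21, 0.235]
t [-0.0, 0.78, 0.0] w [-0.0, -0.0, 0.0] n 2
t [-0.0, 0.79, 0.0] w [-0.0, -0.0, 0.0] n 2
t [-0.0, 0.78, 0.0] w [-0.0, -0.0, 0.0] n 2
   -> [0.48, -0.21, 0.047]
t [-0.0, -0.71, 0.0] w [-0.0, -0.0, 0.0] n 2
t [-0.0, -0.7, 0.0] w [-0.0, -0.0, 0.0] n 2
   -> [0.48, -0.21, 0.16]
```

Emit:
arm_command --translation '[[-0.01, 0, 0.02], [-0.01, 0, 0.02], [-0.01, 0, 0.02], [-0.01, 0, 0.02]]' --rotation '[[0, -0.14, 0], [0, -0.28, 0], [0, -0.415, 0], [0, -0.415, 0]]' --grip '[-0.1, -0.1, -0.1, -0.1]'

```text
time_s: 15.15
position: [0.4855, 0.1067, 0.1527]
tcp_rot: [[-0.63, 0.004, 0.776], [-0.776, 0.0, -0.63], [-0.002, -1.0, 0.003]]
force: [0.1, -0.0, -0.0]
opening: 0.547
```

Emit:
arm_command --translation '[[0, 0.25, 0], [0, 0.53, 0], [0, 0.53, 0]]' --rotation '[[0, 0, 0], [0, 0, 0], [0, 0, 0]]' --grip '[-0.1, -0.1, -0.1]'

```text
time_s: 15.45
position: [0.4835, 0.1064, 0.1078]
tcp_rot: [[-0.632, -0.003, 0.775], [-0.775, 0.0, -0.632], [0.002, -1.0, -0.002]]
force: [0.1, -0.4, 0.3]
opening: 0.553
```

Emit:
arm_command --translation '[[0, 0, 0], [0, 0, 0], [0, 0, 0], [0, 0, 0], [0, 0, 0]]' --rotation '[[0, 0, 0], [0, 0, 0], [0, 0, 0], [0, 0, 0], [0, 0, 0]]' --grip '[0.5, 0.5, 0.5, 0.5, 0.5]'

```text
time_s: 15.95
position: [0.4853, 0.1062, 0.1096]
tcp_rot: [[-0.631, 0.002, 0.776], [-0.776, 0.0, -0.631], [-0.002, -1.0, 0.002]]
force: [-1.1, 0.2, 6.4]
opening: 0.353
```

Emit:
arm_command --translation '[[0, 0, 0], [0, -0.2, 0], [0, -0.5, 0], [0, -0.78, 0]]' --rotation '[[0, 0, 0], [0, 0, 0], [0, 0, 0], [0, 0, 0]]' --grip '[0.5, 0.5, 0.5, 0.5]'

```text
time_s: 16.35
position: [0.4842, 0.1061, 0.1716]
tcp_rot: [[-0.631, -0.001, 0.776], [-0.776, -0.0, -0.631], [0.001, -1.0, -0.001]]
force: [-0.7, 0.8, 0.2]
opening: 0.356
```

Emit:
arm_command --translation '[[0, -0.4, 0], [0, -0.78, 0], [0, -0.78, 0]]' --rotation '[[0, 0, 0], [0, 0, 0], [0, 0, 0]]' --grip '[0.5, 0.5, 0.5]'

```text
time_s: 16.65
position: [0.4871, 0.1062, 0.2373]
tcp_rot: [[-0.63, 0.009, 0.776], [-0.776, -0.0, -0.63], [-0.006, -1.0, 0.007]]
force: [0.0, 0.5, -0.4]
opening: 0.356
```

Emit:
arm_command --translation '[[0.39, 0, 0.31], [0.78, 0, 0.61], [0.78, 0, 0.61]]' --rotation '[[0, 0.09, 0], [0, 0.175, 0], [0, 0.175, 0]]' --grip '[0.5, 0.5, 0.5]'

```text
time_s: 16.95
position: [0.483, 0.0236, 0.2328]
tcp_rot: [[-0.765, -0.0, 0.644], [-0.644, -0.001, -0.765], [0.001, -1.0, 0.001]]
force: [-0.1, 0.4, 0.3]
opening: 0.354
```

Emit:
arm_command --translation '[[0.33, 0, 0.37], [0.66, 0, 0.74], [0.66, 0, 0.74]]' --rotation '[[0, 0.09, 0], [0, 0.175, 0], [0, 0.175, 0]]' --grip '[0.5, 0.5, 0.5]'

```text
time_s: 17.25
position: [0.4817, -0.0556, 0.2328]
tcp_rot: [[-0.869, 0.0, 0.494], [-0.494, -0.001, -0.869], [0.0, -1.0, 0.001]]
force: [0.2, 1.0, 0.1]
opening: 0.354
```

Emit:
arm_command --translation '[[0.25, 0, 0.43], [0.5, 0, 0.85], [0.5, 0, 0.85]]' --rotation '[[0, 0.09, 0], [0, 0.175, 0], [0, 0.175, 0]]' --grip '[0.5, 0.5, 0.5]'

```text
time_s: 17.55
position: [0.4813, -0.1343, 0.2329]
tcp_rot: [[-0.944, 0.001, 0.329], [-0.329, -0.002, -0.944], [-0.001, -1.0, 0.002]]
force: [-0.6, 0.3, 0.2]
opening: 0.357
```

Emit:
arm_command --translation '[[0.17, 0, 0.46], [0.35, 0, 0.93], [0.35, 0, 0.93]]' --rotation '[[0, 0.09, 0], [0, 0.175, 0], [0, 0.175, 0]]' --grip '[0.5, 0.5, 0.5]'

```text
time_s: 17.85
position: [0.4798, -0.2138, 0.233]
tcp_rot: [[-0.988, 0.002, 0.152], [-0.152, -0.002, -0.988], [-0.001, -1.0, 0.002]]
force: [1.4, 0.6, -0.1]
opening: 0.357
```

Emit:
arm_command --translation '[[0, 0.4, 0], [0, 0.78, 0], [0, 0.78, 0]]' --rotation '[[0, 0, 0], [0, 0, 0], [0, 0, 0]]' --grip '[0.5, 0.5, 0.5]'

```text
time_s: 18.15
position: [0.476, -0.2069, 0.1673]
tcp_rot: [[-0.988, -0.009, 0.157], [-0.157, 0.007, -0.988], [0.007, -1.0, -0.008]]
force: [-0.4, 0.6, -0.2]
opening: 0.354
```

Emit:
arm_command --translation '[[0, 0.4, 0], [0, 0.79, 0], [0, 0.79, 0]]' --rotation '[[0, 0, 0], [0, 0, 0], [0, 0, 0]]' --grip '[0.5, 0.5, 0.5]'

```text
time_s: 18.45
position: [0.4771, -0.2081, 0.1056]
tcp_rot: [[-0.988, -0.006, 0.157], [-0.157, 0.005, -0.988], [0.005, -1.0, -0.006]]
force: [-0.4, 0.2, -0.5]
opening: 0.354
```

Emit:
arm_command --translation '[[0, 0.3, 0], [0, 0.6, 0], [0, 0.78, 0], [0, 0.78, 0]]' --rotation '[[0, 0, 0], [0, 0, 0], [0, 0, 0], [0, 0, 0]]' --grip '[0.5, 0.5, 0.5, 0.5]'

```text
time_s: 18.85
position: [0.4793, -0.2102, 0.0458]
tcp_rot: [[-0.988, -0.0, 0.156], [-0.156, 0.001, -0.988], [0.0, -1.0, -0.001]]
force: [-0.4, -1.1, 0.2]
opening: 0.357
```

Emit:
arm_command --translation '[[0, 0, 0], [0, 0, 0], [0, 0, 0], [0, 0, 0], [0, 0, 0]]' --rotation '[[0, 0, 0], [0, 0, 0], [0, 0, 0], [0, 0, 0], [0, 0, 0]]' --grip '[0, -0.2, -0.2, -0.2, -0.2]'

```text
time_s: 19.35
position: [0.479, -0.2109, 0.0458]
tcp_rot: [[-0.988, 0.001, 0.155], [-0.155, -0.0, -0.988], [-0.001, -1.0, 0.001]]
force: [-0.8, 0.0, -0.5]
opening: 0.59
```

Emit:
arm_command --translation '[[0, -0.35, 0], [0, -0.71, 0], [0, -0.71, 0]]' --rotation '[[0, 0, 0], [0, 0, 0], [0, 0, 0]]' --grip '[-0.2, -0.2, -0.2]'

```text
time_s: 19.65
position: [0.4807, -0.212, 0.1051]
tcp_rot: [[-0.988, 0.006, 0.155], [-0.155, -0.004, -0.988], [-0.005, -1.0, 0.005]]
force: [0.8, -0.3, -0.5]
opening: 0.596
```

Emit:
arm_command --translation '[[0, -0.5, 0], [0, -1, 0], [0, -1, 0]]' --rotation '[[0, 0, 0], [0, 0, 0], [0, 0, 0]]' --grip '[-0.2, -0.2, -0.2]'

```text
time_s: 19.95
position: [0.4815, -0.2125, 0.1861]
tcp_rot: [[-0.988, 0.008, 0.155], [-0.155, -0.006, -0.988], [-0.007, -1.0, 0.007]]
force: [1.0, -1.1, 0.7]
opening: 0.603
```

```bash
python3 - <<'E'
from m import *
c=cap('wrist');cv2.imwrite('pics/w5.png',c['image']);s=bot.read_state();print(s['position'],s['opening'])
print([(a,p.round(),atz(c,p,.024).round(3)) for a,p in pts('wrist','mount_2_center')])
print([(p,w,h,atz(c,p,.03).round(3)) for p,w,h in find(c)])
c=cap('scene');print([(a,p.round(),atz(c,p,.024).round(3),atz(c,p,.088).round(3)) for a,p in pts('scene','mount_2_center')])
for n,P in dict(A=[.464,.315,.091],B=[.477,.266,.091],C=[.4835,.213,.091],K=[.482,.155,.09],D=[*sl['D'],.024]).items(): print(n,proj(c,P).round())
cv2.imwrite('pics/s5.png',cv2.resize(c['image'][150:340,180:400],None,fx=3.6,fy=3.1,interpolation=cv2.INTER_CUBIC))
E
```

```text
[ 0.48004881 -0.21162757  0.1840004 ] 0.5970816318775413
[]
[([np.float64(312.0), np.float64(191.0)], np.int32(36), np.int32(36), array([ 0.479, -0.212,  0.03 ]))]
[(0.72, array([259., 287.]), array([0.492, 0.252, 0.024]), array([0.463, 0.27 , 0.088]))]
A [246. 298.]
B [256. 282.]
C [268. 268.]
K [283. 255.]
D [356. 197.]
```

View pics/s5.png

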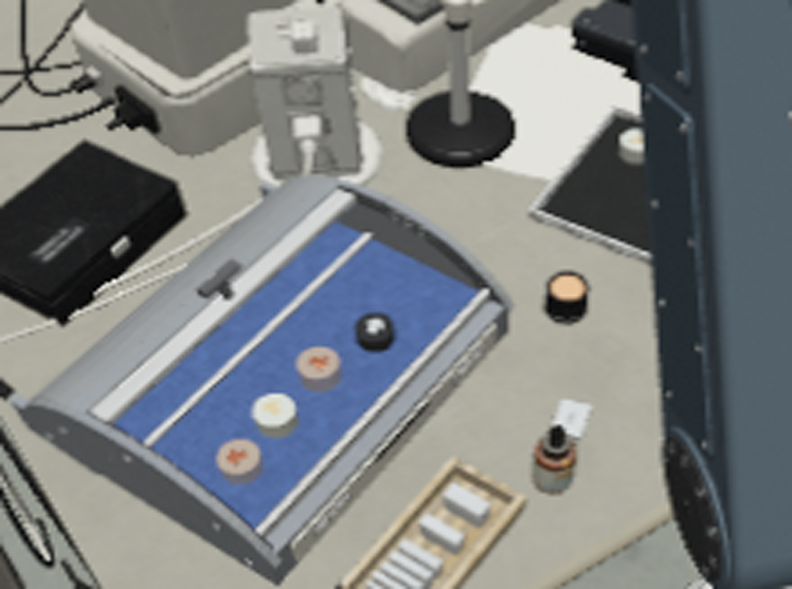

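D stands in the tray at (0.479,-0.212). In the cabinet, A (238,458), B (273,410), C (318,367) and black (375,330) sit as measured. Next is C.

```bash
python3 - <<'E'
from m import *
plan([([.481,.203,.19],down(-59))])
E
```

```text
t [-0.14, -0.02, -0.85] w [0.0, -0.061, 0.0] n 2
t [-0.19, -0.02, -0.84] w [0.001, -0.062, 0.001] n 2
t [-0.25, -0.01, -0.82] w [0.0, -0.061, -0.0] n 2
t [-0.3, -0.02, -0.81] w [0.001, -0.061, 0.0] n 2
t [-0.35, -0.02, -0.78] w [-0.0, -0.062, 0.0] n 2
t [-0.4, -0.02, -0.77] w [0.0, -0.061, 0.001] n 2
   -> [0.481, 0.203, 0.19]
```

Emit:
arm_command --translation '[[-0.14, -0.05, -0.85], [-0.14, -0.05, -0.85]]' --rotation '[[0, -0.061, 0], [0, -0.061, 0]]' --grip '[-0.2, -0.2]'

```text
time_s: 20.35
position: [0.477, -0.1387, 0.1841]
tcp_rot: [[-0.976, -0.006, 0.219], [-0.219, 0.004, -0.976], [0.005, -1.0, -0.005]]
force: [-0.6, -0.3, -0.0]
opening: 0.599
```

Emit:
arm_command --translation '[[-0.19, -0.05, -0.84], [-0.19, -0.05, -0.84]]' --rotation '[[0, -0.062, 0], [0, -0.062, 0]]' --grip '[-0.2, -0.2]'

```text
time_s: 20.55
position: [0.4771, -0.0693, 0.1883]
tcp_rot: [[-0.959, -0.006, 0.283], [-0.283, 0.003, -0.959], [0.005, -1.0, -0.005]]
force: [-1.1, 0.1, -0.2]
opening: 0.597
```

Emit:
arm_command --translation '[[-0.25, -0.02, -0.82], [-0.25, -0.02, -0.82]]' --rotation '[[0, -0.061, 0], [0, -0.061, 0]]' --grip '[-0.2, -0.2]'

```text
time_s: 20.75
position: [0.4781, -0.001, 0.19]
tcp_rot: [[-0.939, -0.005, 0.344], [-0.344, 0.002, -0.939], [0.004, -1.0, -0.004]]
force: [-0.1, 0.3, -0.3]
opening: 0.601
```

Emit:
arm_command --translation '[[-0.3, 0, -0.81], [-0.3, 0, -0.81]]' --rotation '[[0, -0.061, 0], [0, -0.061, 0]]' --grip '[-0.1, -0.1]'

```text
time_s: 20.95
position: [0.4788, 0.0678, 0.1899]
tcp_rot: [[-0.915, -0.005, 0.404], [-0.404, 0.001, -0.915], [0.004, -1.0, -0.003]]
force: [-0.3, -0.3, -0.3]
opening: 0.563
```

Emit:
arm_command --translation '[[-0.35, 0, -0.78], [-0.35, 0, -0.78]]' --rotation '[[0, -0.062, 0], [0, -0.062, 0]]' --grip '[-0.1, -0.1]'

```text
time_s: 21.15
position: [0.4798, 0.1361, 0.1899]
tcp_rot: [[-0.887, -0.004, 0.462], [-0.462, 0.001, -0.887], [0.003, -1.0, -0.003]]
force: [0.4, -1.0, -0.1]
opening: 0.555
```

Emit:
arm_command --translation '[[-0.4, 0, -0.77], [-0.4, 0, -0.77], [-0.4, 0, -0.77]]' --rotation '[[0, -0.061, 0], [0, -0.061, 0], [0, -0.061, 0]]' --grip '[-0.1, -0.1, -0.1]'

```text
time_s: 21.45
position: [0.4803, 0.2048, 0.1899]
tcp_rot: [[-0.855, -0.003, 0.519], [-0.519, -0.0, -0.855], [0.003, -1.0, -0.002]]
force: [-0.4, -0.7, -0.4]
opening: 0.552
```

```bash
python3 - <<'E'
from m import *
c=cap('wrist');cv2.imwrite('pics/w6.png',c['image']);s=bot.read_state();print(s['position'],s['opening'])
for t,z in(('mount_1_center',.088),('mount_black_center',.086)): print([(a,p.round(),atz(c,p,z).round(3)) for a,p in pts('wrist',t,.1)])
b=c['image'].astype(int);m=((b[...,2]>b[...,0]-5)|(b.max(2)<60)).astype(np.uint8)
g=cv2.GaussianBlur(c['image'][:260,:,2],(5,5),0)
h=cv2.HoughCircles(g,cv2.HOUGH_GRADIENT,1,40,param1=80,param2=22,minRadius=18,maxRadius=34)
print(h if h is None else [(q.round(),atz(c,q[:2],.1).round(3)[:2]) for q in h[0]])
E
```

```text
[0.48030883 0.20333485 0.19004056] 0.5481423050400787
[(0.75, array([172., 148.]), array([0.464, 0.315, 0.088])), (0.49, array([304., 198.]), array([0.481, 0.215, 0.088]))]
[(0.8, array([367., 237.]), array([0.479, 0.156, 0.086]))]
[(array([306., 202.,  22.], dtype=float32), array([0.482, 0.214])), (array([234., 170.,  22.], dtype=float32), array([0.477, 0.268])), (array([170., 148.,  25.], dtype=float32), array([0.468, 0.313])), (array([ 88., 222.,  28.], dtype=float32), array([0.385, 0.343])), (array([364., 234.,  19.], dtype=float32), array([0.484, 0.164]))]
```

```bash
python3 - <<'E'
from m import *
job([.482,.214],'C',.109,-59,first=.189)
E
```

```text
t [-0.09, 0.02, -0.12] w [0.001, -0.0, 0.003] n 1
   -> [0.482, 0.214, 0.189]
t [-0.0, 0.5, -0.0] w [-0.0, -0.0, -0.0] n 1
t [-0.0, 0.5, -0.0] w [-0.0, -0.0, -0.0] n 1
   -> [0.482, 0.214, 0.109]
t [-0.0, -0.79, -0.0] w [-0.0, -0.0, -0.0] n 2
t [-0.0, -0.79, -0.0] w [-0.0, -0.0, -0.0] n 2
   -> [0.482, 0.214, 0.235]
t [0.59, 0.0, 0.9] w [-0.0, 0.092, -0.0] n 2
t [0.51, 0.0, 0.95] w [-0.0, 0.091, -0.0] n 2
t [0.41, 0.0, 1.0] w [-0.0, 0.092, -0.0] n 2
t [0.31, 0.01, 1.03] w [-0.0, 0.092, -0.0] n 2
   -> [0.468, -0.131, 0.235]
t [0.0, 0.79, -0.0] w [-0.0, -0.0, -0.0] n 2
t [0.0, 0.78, -0.0] w [-0.0, -0.0, -0.0] n 2
t [0.0, 0.79, -0.0] w [-0.0, -0.0, -0.0] n 2
   -> [0.468, -0.131, 0.046]
t [0.0, -0.71, -0.0] w [-0.0, -0.0, -0.0] n 2
t [0.0, -0.72, -0.0] w [-0.0, -0.0, -0.0] n 2
   -> [0.468, -0.131, 0.16]
```

Emit:
arm_command --translation '[[-0.09, 0.02, -0.12], [-0.09, 0.26, -0.12], [-0.09, 0.52, -0.12], [-0.09, 0.77, -0.12], [-0.09, 1.0, -0.12]]' --rotation '[[0, 0, 0.003], [0, 0, 0.003], [0, 0, 0.003], [0, 0, 0.003], [0, 0, 0.003]]' --grip '[-0.1, -0.1, -0.1, -0.1, -0.1]'

```text
time_s: 22.1
position: [0.4829, 0.214, 0.1108]
tcp_rot: [[-0.858, 0.003, 0.513], [-0.513, 0.002, -0.858], [-0.003, -1.0, -0.0]]
force: [0.2, -0.2, 0.3]
opening: 0.547
```

Emit:
arm_command --translation '[[0, 0.02, 0], [0, 0.02, 0], [0, 0.02, 0], [0, 0.02, 0], [0, 0.02, 0]]' --rotation '[[0, 0, 0], [0, 0, 0], [0, 0, 0], [0, 0, 0], [0, 0, 0]]' --grip '[-0.1, 0.5, 0.5, 0.5, 0.5]'

```text
time_s: 22.6
position: [0.4835, 0.2146, 0.1111]
tcp_rot: [[-0.857, 0.005, 0.515], [-0.515, 0.002, -0.857], [-0.005, -1.0, 0.001]]
force: [0.2, -0.8, 1.7]
opening: 0.371
```

Emit:
arm_command --translation '[[0, 0, 0], [0, 0, 0], [0, -0.2, 0], [0, -0.5, 0], [0, -0.79, 0]]' --rotation '[[0, 0, 0], [0, 0, 0], [0, 0, 0], [0, 0, 0], [0, 0, 0]]' --grip '[0.5, 0.5, 0.5, 0.5, 0.5]'

```text
time_s: 23.1
position: [0.4819, 0.2144, 0.1736]
tcp_rot: [[-0.857, 0.001, 0.515], [-0.515, 0.001, -0.857], [-0.002, -1.0, -0.001]]
force: [0.3, 0.7, 0.5]
opening: 0.37
```

Emit:
arm_command --translation '[[0, -0.4, 0], [0, -0.79, 0], [0, -0.79, 0]]' --rotation '[[0, 0, 0], [0, 0, 0], [0, 0, 0]]' --grip '[0.5, 0.5, 0.5]'

```text
time_s: 23.4
position: [0.4849, 0.2151, 0.2406]
tcp_rot: [[-0.857, 0.012, 0.515], [-0.515, 0.004, -0.857], [-0.012, -1.0, 0.003]]
force: [0.5, 0.5, 0.7]
opening: 0.373
```

Emit:
arm_command --translation '[[0.3, 0, 0.45], [0.59, 0, 0.9], [0.59, 0, 0.9]]' --rotation '[[0, 0.046, 0], [0, 0.092, 0], [0, 0.092, 0]]' --grip '[0.5, 0.5, 0.5]'

```text
time_s: 23.7
position: [0.4781, 0.1247, 0.2354]
tcp_rot: [[-0.905, -0.0, 0.426], [-0.426, -0.0, -0.905], [0.0, -1.0, 0.0]]
force: [-0.2, 0.5, 0.3]
opening: 0.37
```

Emit:
arm_command --translation '[[0.25, 0, 0.48], [0.51, 0, 0.95], [0.51, 0, 0.95]]' --rotation '[[0, 0.046, 0], [0, 0.091, 0], [0, 0.091, 0]]' --grip '[0.5, 0.5, 0.5]'

```text
time_s: 24.0
position: [0.4747, 0.0389, 0.2355]
tcp_rot: [[-0.941, 0.001, 0.337], [-0.337, 0.001, -0.941], [-0.002, -1.0, -0.0]]
force: [-0.1, 0.6, -0.0]
opening: 0.367
```

Emit:
arm_command --translation '[[0.2, 0, 0.5], [0.41, 0, 1.0], [0.41, 0, 1.0]]' --rotation '[[0, 0.046, 0], [0, 0.092, 0], [0, 0.092, 0]]' --grip '[0.5, 0.5, 0.5]'

```text
time_s: 24.3
position: [0.4722, -0.0473, 0.2356]
tcp_rot: [[-0.969, 0.003, 0.246], [-0.246, 0.001, -0.969], [-0.003, -1.0, 0.0]]
force: [0.0, 0.3, -0.6]
opening: 0.368
```

Emit:
arm_command --translation '[[0.15, 0, 0.5], [0.31, 0, 1.0], [0.31, 0, 1.0]]' --rotation '[[0, 0.046, 0], [0, 0.092, 0], [0, 0.092, 0]]' --grip '[0.5, 0.5, 0.5]'

```text
time_s: 24.6
position: [0.4687, -0.1308, 0.2356]
tcp_rot: [[-0.988, 0.004, 0.152], [-0.152, 0.0, -0.988], [-0.004, -1.0, 0.0]]
force: [0.5, 0.4, 0.4]
opening: 0.369
```

Emit:
arm_command --translation '[[0, 0.4, 0.03], [0, 0.79, 0.03], [0, 0.79, 0.03]]' --rotation '[[0, 0, 0], [0, 0, 0], [0, 0, 0]]' --grip '[0.5, 0.5, 0.5]'

```text
time_s: 24.9
position: [0.4654, -0.127, 0.1693]
tcp_rot: [[-0.987, -0.006, 0.158], [-0.158, 0.007, -0.987], [0.005, -1.0, -0.008]]
force: [-1.2, 0.8, -0.9]
opening: 0.369
```

Emit:
arm_command --translation '[[0, 0.4, 0], [0, 0.78, 0], [0, 0.78, 0]]' --rotation '[[0, 0, 0], [0, 0, 0], [0, 0, 0]]' --grip '[0.5, 0.5, 0.5]'

```text
time_s: 25.2
position: [0.4667, -0.1278, 0.1084]
tcp_rot: [[-0.988, -0.003, 0.158], [-0.158, 0.005, -0.987], [0.002, -1.0, -0.006]]
force: [-0.4, 0.3, 0.2]
opening: 0.366
```

Emit:
arm_command --translation '[[0, 0.3, 0], [0, 0.6, 0], [0, 0.79, 0], [0, 0.79, 0]]' --rotation '[[0, 0, 0], [0, 0, 0], [0, 0, 0], [0, 0, 0]]' --grip '[0.5, 0.5, 0.5, 0.5]'

```text
time_s: 25.6
position: [0.4689, -0.1293, 0.0474]
tcp_rot: [[-0.988, 0.002, 0.157], [-0.157, 0.002, -0.988], [-0.002, -1.0, -0.002]]
force: [-0.3, 0.3, -1.2]
opening: 0.366
```

Emit:
arm_command --translation '[[0, 0, 0], [0, 0, 0], [0, 0, 0], [0, 0, 0], [0, 0, 0]]' --rotation '[[0, 0, 0], [0, 0, 0], [0, 0, 0], [0, 0, 0], [0, 0, 0]]' --grip '[0, -0.2, -0.2, -0.2, -0.2]'

```text
time_s: 26.1
position: [0.4686, -0.1301, 0.0476]
tcp_rot: [[-0.988, 0.003, 0.156], [-0.156, 0.001, -0.988], [-0.004, -1.0, -0.001]]
force: [0.2, -0.4, 0.3]
opening: 0.593
```

Emit:
arm_command --translation '[[0, -0.35, 0], [0, -0.71, 0], [0, -1, 0]]' --rotation '[[0, 0, 0], [0, 0, 0], [0, 0, 0]]' --grip '[-0.2, -0.2, -0.2]'

```text
time_s: 26.4
position: [0.4681, -0.1302, 0.1283]
tcp_rot: [[-0.988, 0.003, 0.156], [-0.156, 0.002, -0.988], [-0.003, -1.0, -0.001]]
force: [0.3, -0.8, -0.1]
opening: 0.599
```

Emit:
arm_command --translation '[[0, -0.4, 0], [0, -0.8, 0], [0, -0.8, 0]]' --rotation '[[0, 0, 0], [0, 0, 0], [0, 0, 0]]' --grip '[-0.2, -0.2, -0.2]'

```text
time_s: 26.7
position: [0.4703, -0.1314, 0.195]
tcp_rot: [[-0.988, 0.011, 0.156], [-0.156, -0.003, -0.988], [-0.01, -1.0, 0.004]]
force: [0.9, 0.5, -0.4]
opening: 0.599
```

```bash
python3 - <<'E'
from m import *
c=cap('wrist');cv2.imwrite('pics/w7.png',c['image']);s=bot.read_state();print(s['position'],s['opening'])
print([(p,w,h,atz(c,p,.03).round(3)) for p,w,h in find(c)])
plan([([.477,.267,.19],down(51-180))])
print();plan([([.477,.267,.19],down(51))])
E
```

```text
[ 0.46910183 -0.1308363   0.19309376] 0.5998899123303111
[([np.float64(313.0), np.float64(190.5)], np.int32(36), np.int32(35), array([ 0.467, -0.131,  0.03 ])), ([np.float64(401.0), np.float64(190.5)], np.int32(36), np.int32(35), array([ 0.479, -0.213,  0.03 ]))]
t [-0.17, 0.01, -0.98] w [0.0, 0.16, -0.001] n 2
t [-0.01, 0.0, -0.99] w [0.0, 0.16, -0.002] n 2
t [0.15, 0.01, -0.99] w [0.001, 0.16, -0.001] n 2
t [0.32, 0.01, -0.94] w [-0.0, 0.16, -0.002] n 2
t [0.47, 0.0, -0.88] w [-0.0, 0.16, -0.001] n 2
   -> [0.477, 0.267, 0.19]

t [-0.17, 0.01, -0.98] w [-0.002, -0.44, -0.0] n 4
t [-0.6, 0.01, -0.8] w [-0.002, -0.44, -0.001] n 4
t [-0.88, 0.01, -0.45] w [-0.001, -0.44, -0.0] n 4
t [-1.0, 0.01, -0.01] w [-0.002, -0.44, -0.0] n 4
t [-0.89, 0.0, 0.43] w [-0.002, -0.44, -0.0] n 4
   -> [0.477, 0.267, 0.19]
```

```bash
python3 - <<'E'
from m import *
e=plan([([.477,.260,.19],down(-124))])
print('---');job([.477,.267],'B',.109,-124,start=e)
E
```

```text
t [-0.17, 0.01, -0.96] w [0.0, 0.143, -0.001] n 2
t [-0.03, 0.0, -0.98] w [0.0, 0.144, -0.002] n 2
t [0.12, 0.01, -0.97] w [0.0, 0.143, -0.001] n 2
t [0.27, 0.01, -0.94] w [0.001, 0.143, -0.002] n 2
t [0.4, 0.01, -0.89] w [-0.0, 0.143, -0.001] n 2
   -> [0.477, 0.26, 0.19]
---
t [0.05, -0.0, -0.07] w [-0.0, 0.0, -0.0] n 1
   -> [0.477, 0.267, 0.19]
t [-0.0, 0.5, -0.0] w [-0.0, 0.0, -0.0] n 1
t [-0.0, 0.51, -0.0] w [-0.0, 0.0, -0.0] n 1
   -> [0.477, 0.267, 0.109]
t [-0.0, -0.79, -0.0] w [-0.0, 0.0, -0.0] n 2
t [-0.0, -0.79, -0.0] w [-0.0, 0.0, -0.0] n 2
   -> [0.477, 0.267, 0.235]
t [-0.47, 0.0, 0.9] w [-0.0, -0.119, 0.0] n 2
t [-0.35, 0.0, 0.96] w [-0.0, -0.12, 0.0] n 2
t [-0.23, 0.0, 0.99] w [-0.0, -0.119, 0.0] n 2
t [-0.11, 0.0, 1.02] w [-0.0, -0.12, 0.0] n 2
t [0.03, 0.0, 1.02] w [-0.0, -0.119, 0.0] n 2
t [0.14, 0.0, 1.01] w [-0.0, -0.119, 0.0] n 2
   -> [0.421, -0.219, 0.235]
t [0.0, 0.79, -0.0] w [-0.0, -0.0, 0.0] n 2
t [0.0, 0.79, -0.0] w [-0.0, -0.0, 0.0] n 2
t [0.0, 0.79, -0.0] w [-0.0, -0.0, 0.0] n 2
   -> [0.421, -0.22, 0.046]
t [0.0, -0.71, -0.0] w [-0.0, -0.0, 0.0] n 2
t [0.0, -0.72, -0.0] w [-0.0, -0.0, 0.0] n 2
   -> [0.421, -0.22, 0.16]
```

Emit:
arm_command --translation '[[-0.17, -0.02, -0.96], [-0.17, -0.02, -0.96]]' --rotation '[[0, 0.143, 0], [0, 0.143, 0]]' --grip '[-0.2, -0.2]'

```text
time_s: 26.95
position: [0.4684, -0.0513, 0.1918]
tcp_rot: [[-1.0, 0.0, 0.002], [-0.002, 0.003, -1.0], [-0.0, -1.0, -0.003]]
force: [0.4, 0.3, 0.2]
opening: 0.603
```

Emit:
arm_command --translation '[[-0.03, 0, -0.98], [-0.03, 0, -0.98]]' --rotation '[[0, 0.144, -0.002], [0, 0.144, -0.002]]' --grip '[-0.2, -0.2]'

```text
time_s: 27.15
position: [0.47, 0.0279, 0.1917]
tcp_rot: [[-0.989, -0.003, -0.146], [0.146, 0.003, -0.989], [0.003, -1.0, -0.002]]
force: [0.3, 0.5, 0.2]
opening: 0.596
```

Emit:
arm_command --translation '[[0.12, 0.01, -0.97], [0.12, 0.01, -0.97]]' --rotation '[[0, 0.143, 0], [0, 0.143, 0]]' --grip '[-0.2, -0.2]'

```text
time_s: 27.35
position: [0.4716, 0.1061, 0.1909]
tcp_rot: [[-0.956, -0.003, -0.292], [0.292, 0.002, -0.956], [0.003, -1.0, -0.001]]
force: [0.9, -0.0, -0.1]
opening: 0.594
```

Emit:
arm_command --translation '[[0.27, 0.01, -0.94], [0.27, 0.01, -0.94]]' --rotation '[[0, 0.143, -0.002], [0, 0.143, -0.002]]' --grip '[-0.1, -0.1]'

```text
time_s: 27.55
position: [0.4728, 0.1844, 0.1901]
tcp_rot: [[-0.902, -0.005, -0.431], [0.431, 0.002, -0.902], [0.005, -1.0, -0.0]]
force: [-0.1, -0.4, -1.3]
opening: 0.561
```

Emit:
arm_command --translation '[[0.4, 0.01, -0.89], [0.4, 0.01, -0.89], [0.4, 0.01, -0.89], [0.4, 0.01, -0.89]]' --rotation '[[0, 0.143, 0], [0, 0.143, 0], [0, 0.143, 0], [0, 0.143, 0]]' --grip '[-0.1, -0.1, -0.1, -0.1]'

```text
time_s: 27.95
position: [0.4743, 0.2607, 0.1895]
tcp_rot: [[-0.83, -0.005, -0.557], [0.557, 0.001, -0.83], [0.004, -1.0, 0.002]]
force: [0.5, 0.8, -0.4]
opening: 0.549
```

```bash
cat >> m.py <<'E'
def hough(c,z=.1):
    g=cv2.GaussianBlur(c['image'][:260,:,2],(5,5),0)
    h=cv2.HoughCircles(g,cv2.HOUGH_GRADIENT,1,40,param1=80,param2=22,minRadius=18,maxRadius=34)
    return [] if h is None else [(q.round(),atz(c,q[:2],z).round(3)[:2]) for q in h[0]]
E
python3 - <<'E'
from m import *
c=cap('wrist');cv2.imwrite('pics/w8.png',c['image']);s=bot.read_state();print(s['position'],s['joint_positions'][5])
print(hough(c))
for t in('mount_2_center','mount_1_center','mount_black_center'):print([(a,p.round(),atz(c,p,.088).round(3)) for a,p in pts('wrist',t,.1)])
print(go([.477,.267,.109],down(-124)))
E
```

```text
[0.47459383 0.25990605 0.18979771] 140.64876502126316
[(array([304., 214.,  21.], dtype=float32), array([0.477, 0.268])), (array([436., 122.,  27.], dtype=float32), array([0.482, 0.158])), (array([618.,  78.,  21.], dtype=float32), array([0.44 , 0.041])), (array([264., 258.,  19.], dtype=float32), array([0.464, 0.312]))]
[(0.92, array([305., 212.]), array([0.474, 0.269, 0.088]))]
[(0.69, array([265., 254.]), array([0.464, 0.315, 0.088]))]
[(0.57, array([433., 126.]), array([0.478, 0.158, 0.088]))]
([0.034, 1.02, -0.091], [0.0, -0.001, 0.003])
```

Emit:
arm_command --translation '[[0.03, 0.02, -0.1], [0.03, 0.26, -0.1], [0.03, 0.52, -0.1], [0.03, 0.77, -0.1], [0.03, 1.0, -0.1]]' --rotation '[[0, 0, 0.003], [0, 0, 0.003], [0, 0, 0.003], [0, 0, 0.003], [0, 0, 0.003]]' --grip '[-0.1, -0.1, -0.1, -0.1, -0.1]'

```text
time_s: 28.65
position: [0.4784, 0.2686, 0.1103]
tcp_rot: [[-0.829, 0.002, -0.56], [0.56, 0.001, -0.829], [-0.001, -1.0, -0.002]]
force: [-0.1, -0.8, 0.8]
opening: 0.551
```

Emit:
arm_command --translation '[[0, 0.02, 0], [0, 0.02, 0], [0, 0.02, 0], [0, 0.02, 0], [0, 0.02, 0]]' --rotation '[[0, 0, 0], [0, 0, 0], [0, 0, 0], [0, 0, 0], [0, 0, 0]]' --grip '[-0.1, 0.5, 0.5, 0.5, 0.5]'

```text
time_s: 29.15
position: [0.4787, 0.269, 0.1105]
tcp_rot: [[-0.829, 0.003, -0.559], [0.559, 0.001, -0.829], [-0.002, -1.0, -0.003]]
force: [-0.0, -0.2, 2.2]
opening: 0.357
```

Emit:
arm_command --translation '[[0, 0, 0], [0, 0, 0], [0, -0.2, 0], [0, -0.5, 0], [0, -0.79, 0]]' --rotation '[[0, 0, 0], [0, 0, 0], [0, 0, 0], [0, 0, 0], [0, 0, 0]]' --grip '[0.5, 0.5, 0.5, 0.5, 0.5]'

```text
time_s: 29.65
position: [0.4773, 0.2686, 0.1729]
tcp_rot: [[-0.829, -0.001, -0.559], [0.559, 0.0, -0.829], [0.001, -1.0, 0.0]]
force: [0.6, 0.9, -0.3]
opening: 0.355
```

Emit:
arm_command --translation '[[0, -0.4, 0], [0, -0.79, 0], [0, -0.79, 0]]' --rotation '[[0, 0, 0], [0, 0, 0], [0, 0, 0]]' --grip '[0.5, 0.5, 0.5]'

```text
time_s: 29.95
position: [0.4803, 0.2697, 0.24]
tcp_rot: [[-0.829, 0.01, -0.559], [0.559, 0.004, -0.829], [-0.006, -1.0, -0.009]]
force: [0.6, 1.1, 0.3]
opening: 0.354
```

Emit:
arm_command --translation '[[-0.23, 0, 0.45], [-0.47, 0, 0.9], [-0.47, 0, 0.9]]' --rotation '[[0, -0.06, 0], [0, -0.119, 0], [0, -0.119, 0]]' --grip '[0.5, 0.5, 0.5]'

```text
time_s: 30.25
position: [0.4669, 0.1846, 0.2346]
tcp_rot: [[-0.891, -0.003, -0.454], [0.454, -0.001, -0.891], [0.002, -1.0, 0.003]]
force: [-0.0, 0.0, -0.8]
opening: 0.352
```

Emit:
arm_command --translation '[[-0.17, 0, 0.48], [-0.35, 0, 0.96], [-0.35, 0, 0.96]]' --rotation '[[0, -0.06, 0], [0, -0.12, 0], [0, -0.12, 0]]' --grip '[0.5, 0.5, 0.5]'

```text
time_s: 30.55
position: [0.4582, 0.104, 0.2348]
tcp_rot: [[-0.94, -0.001, -0.34], [0.34, -0.0, -0.94], [0.001, -1.0, 0.001]]
force: [-1.6, 0.9, -0.9]
opening: 0.354
```

Emit:
arm_command --translation '[[-0.11, 0, 0.5], [-0.23, 0, 0.99], [-0.23, 0, 0.99]]' --rotation '[[0, -0.06, 0], [0, -0.119, 0], [0, -0.119, 0]]' --grip '[0.5, 0.5, 0.5]'

```text
time_s: 30.85
position: [0.45, 0.0236, 0.2351]
tcp_rot: [[-0.975, 0.001, -0.221], [0.221, 0.0, -0.975], [-0.001, -1.0, -0.0]]
force: [0.4, 0.5, -0.8]
opening: 0.355
```

Emit:
arm_command --translation '[[-0.05, 0, 0.5], [-0.11, 0, 1.0], [-0.11, 0, 1.0]]' --rotation '[[0, -0.06, 0], [0, -0.12, 0], [0, -0.12, 0]]' --grip '[0.5, 0.5, 0.5]'

```text
time_s: 31.15
position: [0.4421, -0.0564, 0.2354]
tcp_rot: [[-0.995, 0.002, -0.097], [0.097, -0.0, -0.995], [-0.002, -1.0, -0.0]]
force: [0.3, -0.0, -0.6]
opening: 0.359
```

Emit:
arm_command --translation '[[0.01, 0, 0.5], [0.03, 0, 1.0], [0.03, 0, 1.0]]' --rotation '[[0, -0.06, 0], [0, -0.119, 0], [0, -0.119, 0]]' --grip '[0.5, 0.5, 0.5]'

```text
time_s: 31.45
position: [0.4327, -0.1358, 0.2354]
tcp_rot: [[-1.0, 0.003, 0.028], [-0.028, -0.001, -1.0], [-0.003, -1.0, 0.001]]
force: [0.7, -0.8, -0.9]
opening: 0.358
```

Emit:
arm_command --translation '[[0.07, 0, 0.5], [0.14, 0, 1.0], [0.14, 0, 1.0], [0.14, 0, 1.0]]' --rotation '[[0, -0.06, 0], [0, -0.119, 0], [0, -0.119, 0], [0, -0.119, 0]]' --grip '[0.5, 0.5, 0.5, 0.5]'

```text
time_s: 31.85
position: [0.4231, -0.2123, 0.235]
tcp_rot: [[-0.988, 0.001, 0.154], [-0.154, 0.003, -0.988], [-0.001, -1.0, -0.003]]
force: [0.3, 0.9, -0.4]
opening: 0.358
```

```bash
python3 - <<'E'
from m import *
S=sl['B'];h=down(-81);print(bot.read_state()['position'])
plan([(S+[.235],h),(S+[.046],h)])
E
```

```text
[ 0.42307602 -0.21230477  0.23495531]
t [0.04, -0.0, 0.08] w [0.003, -0.003, -0.001] n 1
   -> [0.421, -0.219, 0.235]
t [0.0, 0.79, -0.0] w [-0.0, 0.0, -0.0] n 2
t [0.0, 0.78, -0.0] w [-0.0, 0.0, -0.0] n 2
t [0.0, 0.79, -0.0] w [-0.0, 0.0, -0.0] n 2
   -> [0.421, -0.219, 0.046]
```

Emit:
arm_command --translation '[[0.04, 0.4, 0.08], [0.04, 0.79, 0.08], [0.04, 0.79, 0.08]]' --rotation '[[0, 0, 0], [0, 0, 0], [0, 0, 0]]' --grip '[0.5, 0.5, 0.5]'

```text
time_s: 32.15
position: [0.4185, -0.2162, 0.1692]
tcp_rot: [[-0.988, -0.006, 0.157], [-0.157, 0.008, -0.988], [0.005, -1.0, -0.009]]
force: [0.3, 0.6, -0.8]
opening: 0.357
```

Emit:
arm_command --translation '[[0, 0.4, 0], [0, 0.78, 0], [0, 0.78, 0]]' --rotation '[[0, 0, 0], [0, 0, 0], [0, 0, 0]]' --grip '[0.5, 0.5, 0.5]'

```text
time_s: 32.45
position: [0.4196, -0.2176, 0.1082]
tcp_rot: [[-0.988, -0.004, 0.157], [-0.157, 0.006, -0.988], [0.003, -1.0, -0.006]]
force: [-0.2, 0.2, -0.0]
opening: 0.355
```

Emit:
arm_command --translation '[[0, 0.3, 0], [0, 0.6, 0], [0, 0.79, 0], [0, 0.79, 0]]' --rotation '[[0, 0, 0], [0, 0, 0], [0, 0, 0], [0, 0, 0]]' --grip '[0.5, 0.5, 0.5, 0.5]'

```text
time_s: 32.85
position: [0.4215, -0.2199, 0.0471]
tcp_rot: [[-0.988, 0.001, 0.157], [-0.157, 0.001, -0.988], [-0.001, -1.0, -0.001]]
force: [-0.3, -0.3, -0.7]
opening: 0.357
```

Emit:
arm_command --translation '[[0, 0, 0], [0, 0, 0], [0, 0, 0], [0, 0, 0], [0, 0, 0]]' --rotation '[[0, 0, 0], [0, 0, 0], [0, 0, 0], [0, 0, 0], [0, 0, 0]]' --grip '[0, -0.2, -0.2, -0.2, -0.2]'

```text
time_s: 33.35
position: [0.4209, -0.2205, 0.0471]
tcp_rot: [[-0.988, 0.002, 0.156], [-0.156, 0.0, -0.988], [-0.002, -1.0, -0.0]]
force: [0.0, -0.2, 0.3]
opening: 0.587
```

Emit:
arm_command --translation '[[0, -0.35, 0], [0, -0.71, 0], [0, -1, 0]]' --rotation '[[0, 0, 0], [0, 0, 0], [0, 0, 0]]' --grip '[-0.2, -0.2, -0.2]'

```text
time_s: 33.65
position: [0.4206, -0.2205, 0.1278]
tcp_rot: [[-0.988, 0.001, 0.156], [-0.156, 0.001, -0.988], [-0.001, -1.0, -0.001]]
force: [0.5, 0.8, -0.8]
opening: 0.605
```

Emit:
arm_command --translation '[[0, -0.4, 0], [0, -0.8, 0], [0, -0.8, 0]]' --rotation '[[0, 0, 0], [0, 0, 0], [0, 0, 0]]' --grip '[-0.2, -0.2, -0.2]'

```text
time_s: 33.95
position: [0.4225, -0.2221, 0.1944]
tcp_rot: [[-0.988, 0.008, 0.156], [-0.156, -0.005, -0.988], [-0.007, -1.0, 0.006]]
force: [0.9, -1.0, 0.3]
opening: 0.602
```

```bash
python3 - <<'E'
from m import *
c=cap('wrist');cv2.imwrite('pics/w9.png',c['image']);s=bot.read_state();print(s['position'],s['opening'])
print([(p,w,h,atz(c,p,.03).round(3)) for p,w,h in find(c)])
plan([([.465,.308,.19],down(-64))])
E
```

```text
[ 0.42150785 -0.22131449  0.19256321] 0.6003848129078652
[([np.float64(217.0), np.float64(122.5)], np.int32(38), np.int32(39), array([ 0.467, -0.129,  0.03 ])), ([np.float64(311.5), np.float64(122.5)], np.int32(37), np.int32(39), array([ 0.48 , -0.212,  0.03 ])), ([np.float64(312.0), np.float64(190.5)], np.int32(36), np.int32(35), array([ 0.418, -0.221,  0.03 ]))]
t [-0.22, 0.0, -0.92] w [-0.001, -0.041, -0.001] n 2
t [-0.27, 0.01, -0.91] w [-0.0, -0.04, -0.0] n 2
t [-0.3, -0.0, -0.9] w [-0.001, -0.041, -0.001] n 2
t [-0.34, 0.0, -0.89] w [-0.0, -0.04, -0.0] n 2
t [-0.38, 0.01, -0.87] w [-0.001, -0.041, -0.001] n 2
t [-0.41, 0.0, -0.85] w [-0.0, -0.04, -0.0] n 2
t [-0.45, 0.01, -0.84] w [-0.001, -0.041, -0.001] n 2
   -> [0.465, 0.308, 0.19]
```

Emit:
arm_command --translation '[[-0.22, 0, -0.92], [-0.22, 0, -0.92]]' --rotation '[[0, -0.041, 0], [0, -0.041, 0]]' --grip '[-0.2, -0.2]'

```text
time_s: 34.2
position: [0.4246, -0.1426, 0.1895]
tcp_rot: [[-0.98, -0.003, 0.198], [-0.198, 0.004, -0.98], [0.002, -1.0, -0.005]]
force: [-0.0, -0.4, -0.4]
opening: 0.602
```

Emit:
arm_command --translation '[[-0.27, 0, -0.91], [-0.27, 0, -0.91]]' --rotation '[[0, -0.04, 0], [0, -0.04, 0]]' --grip '[-0.2, -0.2]'

```text
time_s: 34.4
position: [0.4311, -0.0663, 0.1893]
tcp_rot: [[-0.971, -0.003, 0.241], [-0.241, 0.003, -0.971], [0.002, -1.0, -0.004]]
force: [-0.1, -0.2, 0.7]
opening: 0.599
```

Emit:
arm_command --translation '[[-0.3, 0, -0.9], [-0.3, 0, -0.9]]' --rotation '[[0, -0.041, 0], [0, -0.041, 0]]' --grip '[-0.2, -0.2]'

```text
time_s: 34.6
position: [0.4374, 0.0091, 0.1895]
tcp_rot: [[-0.959, -0.003, 0.283], [-0.283, 0.002, -0.959], [0.002, -1.0, -0.003]]
force: [0.1, -0.3, -0.8]
opening: 0.601
```

Emit:
arm_command --translation '[[-0.34, 0, -0.89], [-0.34, 0, -0.89]]' --rotation '[[0, -0.04, 0], [0, -0.04, 0]]' --grip '[-0.2, -0.2]'

```text
time_s: 34.8
position: [0.4439, 0.0849, 0.1896]
tcp_rot: [[-0.947, -0.002, 0.323], [-0.323, 0.002, -0.947], [0.002, -1.0, -0.002]]
force: [-0.1, 0.5, -0.0]
opening: 0.598
```

Emit:
arm_command --translation '[[-0.38, 0, -0.87], [-0.38, 0, -0.87]]' --rotation '[[0, -0.041, 0], [0, -0.041, 0]]' --grip '[-0.1, -0.1]'

```text
time_s: 35.0
position: [0.4508, 0.1605, 0.1896]
tcp_rot: [[-0.932, -0.002, 0.363], [-0.363, 0.001, -0.932], [0.001, -1.0, -0.002]]
force: [0.6, 0.5, -0.8]
opening: 0.561
```

Emit:
arm_command --translation '[[-0.41, 0, -0.85], [-0.41, 0, -0.85]]' --rotation '[[0, -0.04, 0], [0, -0.04, 0]]' --grip '[-0.1, -0.1]'

```text
time_s: 35.2
position: [0.4571, 0.2358, 0.1896]
tcp_rot: [[-0.916, -0.001, 0.402], [-0.402, 0.001, -0.916], [0.001, -1.0, -0.001]]
force: [0.8, -0.3, -0.5]
opening: 0.553
```

Emit:
arm_command --translation '[[-0.45, 0.01, -0.84], [-0.45, 0.01, -0.84], [-0.45, 0.01, -0.84], [-0.45, 0.01, -0.84]]' --rotation '[[0, -0.041, 0], [0, -0.041, 0], [0, -0.041, 0], [0, -0.041, 0]]' --grip '[-0.1, -0.1, -0.1, -0.1]'

```text
time_s: 35.6
position: [0.4627, 0.3088, 0.1886]
tcp_rot: [[-0.898, -0.002, 0.44], [-0.44, -0.001, -0.898], [0.002, -1.0, 0.0]]
force: [-0.5, -0.5, -0.8]
opening: 0.553
```

```bash
python3 - <<'E'
from m import *
c=cap('wrist');cv2.imwrite('pics/w10.png',c['image']);s=bot.read_state();print(s['position'])
print(hough(c))
for t in('mount_1_center','mount_black_center'):print([(a,p.round(),atz(c,p,.088).round(3)) for a,p in pts('wrist',t,.1)])
print(go([.466,.314,.109],down(-64)))
E
```

```text
[0.46291148 0.30815147 0.18893307]
[(array([306., 204.,  21.], dtype=float32), array([0.465, 0.316]))]
[(0.61, array([308., 201.]), array([0.464, 0.315, 0.088]))]
[]
([-0.064, 1.007, -0.057], [0.0, -0.001, 0.001])
```

Emit:
arm_command --translation '[[-0.06, 0.02, -0.07], [-0.06, 0.26, -0.07], [-0.06, 0.52, -0.07], [-0.06, 0.77, -0.07], [-0.06, 1.0, -0.07]]' --rotation '[[0, 0, 0], [0, 0, 0], [0, 0, 0], [0, 0, 0], [0, 0, 0]]' --grip '[-0.1, -0.1, -0.1, -0.1, -0.1]'

```text
time_s: 36.25
position: [0.4663, 0.3159, 0.1096]
tcp_rot: [[-0.899, 0.001, 0.437], [-0.437, 0.001, -0.899], [-0.002, -1.0, -0.0]]
force: [0.1, 0.8, -0.3]
opening: 0.549
```

Emit:
arm_command --translation '[[0, 0.02, 0], [0, 0.02, 0], [0, 0.02, 0], [0, 0.02, 0], [0, 0.02, 0]]' --rotation '[[0, 0, 0], [0, 0, 0], [0, 0, 0], [0, 0, 0], [0, 0, 0]]' --grip '[-0.1, 0.5, 0.5, 0.5, 0.5]'

```text
time_s: 36.75
position: [0.4668, 0.3165, 0.1098]
tcp_rot: [[-0.899, 0.004, 0.439], [-0.439, 0.002, -0.899], [-0.004, -1.0, 0.0]]
force: [0.0, -0.1, 2.5]
opening: 0.35
```

Emit:
arm_command --translation '[[0, 0, 0], [0, 0, 0], [0, -0.2, 0], [0, -0.5, 0], [0, -0.79, 0]]' --rotation '[[0, 0, 0], [0, 0, 0], [0, 0, 0], [0, 0, 0], [0, 0, 0]]' --grip '[0.5, 0.5, 0.5, 0.5, 0.5]'

```text
time_s: 37.25
position: [0.4653, 0.3161, 0.1721]
tcp_rot: [[-0.899, -0.001, 0.439], [-0.439, 0.0, -0.899], [0.0, -1.0, -0.0]]
force: [-0.4, 1.2, -0.1]
opening: 0.354
```

Emit:
arm_command --translation '[[0, -0.4, 0], [0, -0.79, 0], [0, -0.79, 0], [0, -0.79, 0]]' --rotation '[[0, 0, 0], [0, 0, 0], [0, 0, 0], [0, 0, 0]]' --grip '[0.5, 0.5, 0.5, 0.5]'

```text
time_s: 37.65
position: [0.4657, 0.3162, 0.2355]
tcp_rot: [[-0.899, 0.002, 0.439], [-0.439, 0.001, -0.899], [-0.002, -1.0, -0.0]]
force: [0.1, -0.6, -1.2]
opening: 0.355
```

```bash
python3 - <<'E'
from m import *
S=sl['A'];h=down(-81)
plan([(S+[.235],h),(S+[.046],h)])
E
```

```text
t [0.63, -0.0, 0.96] w [0.0, 0.057, -0.0] n 3
t [0.57, -0.0, 1.0] w [0.0, 0.057, -0.001] n 3
t [0.51, -0.0, 1.03] w [0.0, 0.056, -0.0] n 3
t [0.45, -0.0, 1.06] w [0.0, 0.057, -0.001] n 3
t [0.39, 0.0, 1.08] w [0.0, 0.057, -0.0] n 3
   -> [0.408, -0.14, 0.235]
t [-0.0, 0.79, 0.0] w [0.0, -0.0, -0.0] n 2
t [-0.0, 0.79, 0.0] w [0.0, -0.0, -0.0] n 2
t [-0.0, 0.78, 0.0] w [0.0, -0.0, -0.0] n 2
   -> [0.408, -0.14, 0.046]
```

Emit:
arm_command --translation '[[0.31, 0, 0.48], [0.63, 0, 0.96], [0.63, 0, 0.96]]' --rotation '[[0, 0.03, 0], [0, 0.057, 0], [0, 0.057, 0]]' --grip '[0.5, 0.5, 0.5]'

```text
time_s: 37.95
position: [0.4512, 0.2208, 0.2328]
tcp_rot: [[-0.925, -0.007, 0.38], [-0.38, -0.003, -0.925], [0.007, -1.0, 0.0]]
force: [-0.2, 0.8, -0.4]
opening: 0.356
```

Emit:
arm_command --translation '[[0.28, 0, 0.5], [0.57, 0, 1.0], [0.57, 0, 1.0]]' --rotation '[[0, 0.03, 0], [0, 0.057, 0], [0, 0.057, 0]]' --grip '[0.5, 0.5, 0.5]'

```text
time_s: 38.25
position: [0.4411, 0.1302, 0.2334]
tcp_rot: [[-0.946, -0.004, 0.323], [-0.323, -0.001, -0.946], [0.004, -1.0, -0.0]]
force: [0.5, -0.5, 0.5]
opening: 0.355
```

Emit:
arm_command --translation '[[0.25, 0, 0.5], [0.51, 0, 1.0], [0.51, 0, 1.0]]' --rotation '[[0, 0.03, 0], [0, 0.056, 0], [0, 0.056, 0]]' --grip '[0.5, 0.5, 0.5]'

```text
time_s: 38.55
position: [0.4301, 0.0418, 0.2339]
tcp_rot: [[-0.964, -0.001, 0.267], [-0.267, 0.0, -0.964], [0.001, -1.0, -0.0]]
force: [-0.2, 0.3, 0.1]
opening: 0.353
```

Emit:
arm_command --translation '[[0.22, 0, 0.5], [0.45, 0, 1.0], [0.45, 0, 1.0]]' --rotation '[[0, 0.03, 0], [0, 0.057, 0], [0, 0.057, 0]]' --grip '[0.5, 0.5, 0.5]'

```text
time_s: 38.85
position: [0.4184, -0.0449, 0.2342]
tcp_rot: [[-0.978, 0.001, 0.21], [-0.21, 0.0, -0.978], [-0.001, -1.0, 0.0]]
force: [-0.3, 0.4, -0.1]
opening: 0.356
```

Emit:
arm_command --translation '[[0.19, 0, 0.5], [0.39, 0, 1.0], [0.39, 0, 1.0]]' --rotation '[[0, 0.03, 0], [0, 0.057, 0], [0, 0.057, 0]]' --grip '[0.5, 0.5, 0.5]'

```text
time_s: 39.15
position: [0.4058, -0.1298, 0.2344]
tcp_rot: [[-0.988, 0.003, 0.152], [-0.152, -0.001, -0.988], [-0.002, -1.0, 0.001]]
force: [-0.7, 0.2, -0.4]
opening: 0.356
```

Emit:
arm_command --translation '[[0, 0, 0.17], [0, 0, 0.17], [0, 0, 0.17]]' --rotation '[[0, 0, 0], [0, 0, 0], [0, 0, 0]]' --grip '[0.5, 0.5, 0.5]'

```text
time_s: 39.45
position: [0.4069, -0.1391, 0.2344]
tcp_rot: [[-0.987, 0.001, 0.158], [-0.158, 0.002, -0.987], [-0.001, -1.0, -0.002]]
force: [0.1, 0.4, -1.2]
opening: 0.359
```

```bash
python3 - <<'E'
from m import *
S=sl['A'];h=down(-81)
plan([(S+[.235],h),(S+[.046],h)])
E
```

```text
t [-0.01, -0.01, 0.02] w [0.002, 0.001, -0.001] n 1
   -> [0.408, -0.141, 0.235]
t [-0.0, 0.79, -0.0] w [-0.0, 0.0, 0.0] n 2
t [-0.0, 0.79, -0.0] w [-0.0, 0.0, 0.0] n 2
t [-0.0, 0.78, -0.01] w [-0.0, 0.0, 0.0] n 2
   -> [0.408, -0.14, 0.046]
```

Emit:
arm_command --translation '[[0, 0.4, 0], [0, 0.78, 0], [0, 0.78, 0]]' --rotation '[[0, 0, 0], [0, 0, 0], [0, 0, 0]]' --grip '[0.5, 0.5, 0.5]'

```text
time_s: 39.75
position: [0.4046, -0.1375, 0.1698]
tcp_rot: [[-0.987, -0.006, 0.158], [-0.158, 0.006, -0.987], [0.005, -1.0, -0.007]]
force: [-1.2, 1.3, -0.2]
opening: 0.356
```

Emit:
arm_command --translation '[[0, 0.4, 0], [0, 0.78, 0], [0, 0.78, 0]]' --rotation '[[0, 0, 0], [0, 0, 0], [0, 0, 0]]' --grip '[0.5, 0.5, 0.5]'

```text
time_s: 40.05
position: [0.4057, -0.1387, 0.1084]
tcp_rot: [[-0.988, -0.004, 0.157], [-0.157, 0.004, -0.988], [0.003, -1.0, -0.005]]
force: [-0.5, 0.1, 0.3]
opening: 0.354
```

Emit:
arm_command --translation '[[0, 0.3, 0], [0, 0.6, 0], [0, 0.79, 0], [0, 0.79, 0]]' --rotation '[[0, 0, 0], [0, 0, 0], [0, 0, 0], [0, 0, 0]]' --grip '[0.5, 0.5, 0.5, 0.5]'

```text
time_s: 40.45
position: [0.4075, -0.1401, 0.0471]
tcp_rot: [[-0.988, 0.001, 0.157], [-0.157, 0.001, -0.988], [-0.001, -1.0, -0.001]]
force: [0.2, -0.2, -0.1]
opening: 0.356
```

Emit:
arm_command --translation '[[0, 0, 0], [0, 0, 0], [0, 0, 0], [0, 0, 0], [0, 0, 0]]' --rotation '[[0, 0, 0], [0, 0, 0], [0, 0, 0], [0, 0, 0], [0, 0, 0]]' --grip '[0, -0.2, -0.2, -0.2, -0.2]'

```text
time_s: 40.95
position: [0.4071, -0.1403, 0.0471]
tcp_rot: [[-0.988, 0.002, 0.156], [-0.156, 0.0, -0.988], [-0.002, -1.0, -0.0]]
force: [-0.2, 0.6, -0.2]
opening: 0.591
```

Emit:
arm_command --translation '[[0, -0.35, 0], [0, -0.71, 0], [0, -1, 0]]' --rotation '[[0, 0, 0], [0, 0, 0], [0, 0, 0]]' --grip '[-0.2, -0.2, -0.2]'

```text
time_s: 41.25
position: [0.4066, -0.1401, 0.1278]
tcp_rot: [[-0.988, 0.001, 0.156], [-0.156, 0.001, -0.988], [-0.001, -1.0, -0.001]]
force: [1.3, -0.4, 0.2]
opening: 0.599
```

Emit:
arm_command --translation '[[0, -0.5, 0], [0, -1, 0], [0, -1, 0]]' --rotation '[[0, 0, 0], [0, 0, 0], [0, 0, 0]]' --grip '[-0.2, -0.2, -0.2]'

```text
time_s: 41.55
position: [0.4093, -0.1419, 0.2111]
tcp_rot: [[-0.988, 0.01, 0.156], [-0.156, -0.005, -0.988], [-0.01, -1.0, 0.007]]
force: [-0.0, -0.2, 0.2]
opening: 0.601
```

```bash
python3 - <<'E'
from m import *
c=cap('wrist');cv2.imwrite('pics/w11.png',c['image']);s=bot.read_state();print(s['position'],s['opening'])
for p,w,h in find(c):
    P=atz(c,p,.03)[:2]-T;print(p,w,h,'tray',np.round([P@[.988,.156],P@[-.156,.988]],3))
E
```

```text
[ 0.40799111 -0.14109336  0.20898688] 0.5994068445243029
[np.float64(311.0), np.float64(120.5)] 36 37 tray [0.03 0.04]
[np.float64(399.5), np.float64(121.0)] 35 36 tray [ 0.03  -0.043]
[np.float64(395.0), np.float64(185.5)] 34 33 tray [-0.032 -0.042]
[np.float64(312.5), np.float64(187.5)] 33 31 tray [-0.034  0.039]
```

View pics/w11.png

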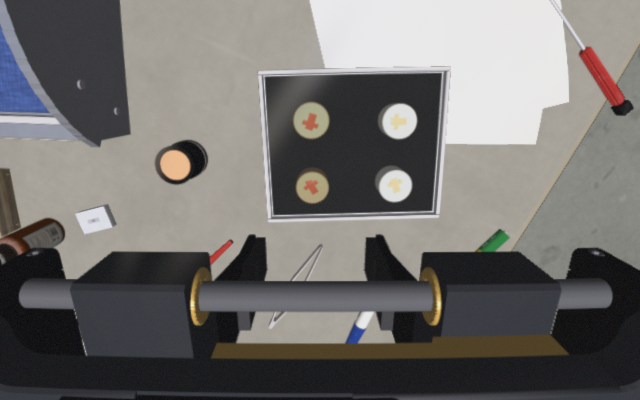

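All four mounts stand in the tray at (±30,±40) mm. Now the shutter.

```bash
python3 - <<'E'
from h import *
O=np.array([.534,.2185]);u=np.array([.9945,.105]);g=down(-84)
pt=lambda q:[*(O-u*.162*np.cos(.601+q)),.162*np.sin(.601+q)+.0105]
e=plan([([.574,.222,.24],g)]);print(pt(1.23))
P0=np.array(pt(1.23));prev=P0
e=plan([(P0,g)],start=e)
qs=np.linspace(1.23,0,16)
for i in range(0,15,5):
    b=np.array(pt(qs[i]))
    print([(g.T@(np.array(pt(q))-b)/.08).round(2).tolist() for q in qs[i+1:i+6]])
E
```

```text
t [-0.55, -0.08, -0.83] w [-0.001, 0.01, -0.001] n 2
t [-0.55, -0.07, -0.84] w [-0.0, 0.01, -0.001] n 2
t [-0.53, -0.08, -0.84] w [-0.001, 0.01, -0.002] n 2
t [-0.53, -0.08, -0.85] w [-0.001, 0.01, -0.001] n 2
t [-0.51, -0.08, -0.85] w [-0.001, 0.01, -0.001] n 2
   -> [0.574, 0.222, 0.24]
[np.float64(0.575449700496552), np.float64(0.22287628813689087), np.float64(0.16704669082264256)]
t [-0.02, 0.91, -0.01] w [0.0, -0.0, -0.0] n 2
   -> [0.575, 0.223, 0.167]
[[0.16, -0.04, 0.0], [0.33, -0.06, 0.0], [0.49, -0.07, 0.0], [0.66, -0.06, 0.0], [0.82, -0.05, 0.0]]
[[0.16, 0.03, 0.0], [0.32, 0.08, 0.0], [0.48, 0.13, 0.0], [0.63, 0.2, 0.0], [0.77, 0.29, 0.0]]
[[0.14, 0.09, 0.0], [0.27, 0.2, 0.0], [0.39, 0.31, 0.0], [0.5, 0.44, 0.0], [0.59, 0.57, 0.0]]
```

Emit:
arm_command --translation '[[-0.55, -0.2, -0.83], [-0.55, -0.2, -0.83]]' --rotation '[[0, 0.01, 0], [0, 0.01, 0]]' --grip '[-0.4, -0.6]'

```text
time_s: 41.8
position: [0.4393, -0.0669, 0.222]
tcp_rot: [[-0.99, -0.001, 0.143], [-0.143, 0.002, -0.99], [0.0, -1.0, -0.002]]
force: [1.1, 0.3, -0.0]
opening: 0.706
```

Emit:
arm_command --translation '[[-0.55, -0.19, -0.84], [-0.55, -0.19, -0.84]]' --rotation '[[0, 0.01, 0], [0, 0.01, 0]]' --grip '[-0.8, -0.8]'

```text
time_s: 42.0
position: [0.4734, 0.0073, 0.237]
tcp_rot: [[-0.991, -0.001, 0.136], [-0.136, 0.002, -0.991], [0.001, -1.0, -0.002]]
force: [0.9, 0.3, 0.4]
opening: 0.862
```

Emit:
arm_command --translation '[[-0.53, 0, -0.84], [-0.53, 0, -0.84]]' --rotation '[[0, 0.01, -0.003], [0, 0.01, -0.003]]' --grip '[-0.8, -0.8]'

```text
time_s: 42.2
position: [0.5065, 0.08, 0.2367]
tcp_rot: [[-0.992, -0.004, 0.126], [-0.126, 0.001, -0.992], [0.004, -1.0, -0.002]]
force: [-0.2, -0.3, 0.3]
opening: 0.891
```

Emit:
arm_command --translation '[[-0.53, 0, -0.85], [-0.53, 0, -0.85]]' --rotation '[[0, 0.01, 0], [0, 0.01, 0]]' --grip '[-0.8, -0.8]'

```text
time_s: 42.4
position: [0.5399, 0.1528, 0.2361]
tcp_rot: [[-0.993, -0.005, 0.116], [-0.116, 0.001, -0.993], [0.005, -1.0, -0.001]]
force: [0.8, -1.3, 0.3]
opening: 0.897
```

Emit:
arm_command --translation '[[-0.51, 0, -0.85], [-0.51, 0, -0.85], [-0.51, 0, -0.85], [-0.51, 0, -0.85]]' --rotation '[[0, 0.01, -0.002], [0, 0.01, -0.002], [0, 0.01, -0.002], [0, 0.01, -0.002]]' --grip '[-0.8, -0.8, -0.8, -0.8]'

```text
time_s: 42.8
position: [0.5714, 0.2224, 0.2358]
tcp_rot: [[-0.994, -0.008, 0.106], [-0.106, -0.001, -0.994], [0.009, -1.0, 0.0]]
force: [-0.6, -0.3, -0.3]
opening: 0.898
```

```bash
python3 - <<'E'
from h import *
np.set_printoptions(precision=3,suppress=True)
c=cap('wrist');cv2.imwrite('pics/w12.png',c['image']);s=bot.read_state();print(s['position'],s['opening'])
print([(a,p.round(),atz(c,p,.157)) for a,p in pts('wrist','shutter_handle')])
print(go([.575,.223,.167],down(-84)), go([.575,.223,.167])[0])
E
```

```text
[0.571 0.222 0.236] 0.896217649186264
[]
([-0.053, 0.87, -0.017], [-0.0, -0.001, 0.007]) [-0.053, 0.87, -0.017]
```

View pics/w12.png

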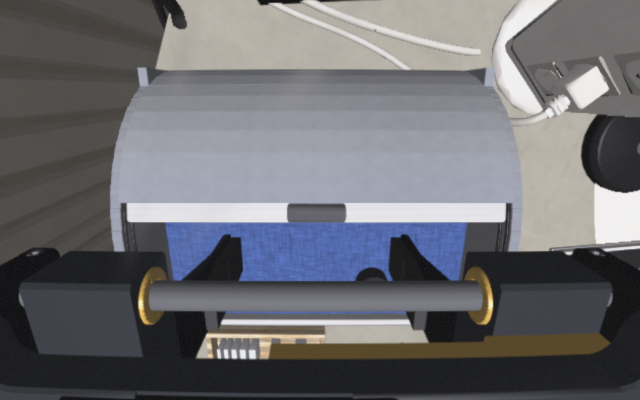

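The bar is at (288–346, 213).

```bash
python3 - <<'E'
from h import *
c=cap('wrist');print(atz(c,(317,213),.160).round(3),atz(c,(288,213),.16).round(3),atz(c,(346,213),.16).round(3))
E
```

```text
[0.575 0.22  0.16 ] [0.573 0.239 0.16 ] [0.577 0.2   0.16 ]
```

Matches (0.575, 0.220). Descend, grip.

Emit:
arm_command --translation '[[-0.05, 0.3, 0.01], [-0.05, 0.6, 0.01], [-0.05, 0.86, 0.01], [-0.05, 0.86, 0.01]]' --rotation '[[0, 0, 0.007], [0, 0, 0.007], [0, 0, 0.007], [0, 0, 0.007]]' --grip '[-0.6, -0.4, -0.3, -0.2]'

```text
time_s: 43.35
position: [0.5739, 0.2201, 0.1664]
tcp_rot: [[-0.995, -0.004, 0.102], [-0.102, -0.001, -0.995], [0.004, -1.0, 0.0]]
force: [-0.5, -0.1, -0.2]
opening: 0.646
```

Emit:
arm_command --translation '[[0, 0, 0], [0, 0, 0], [0, 0, 0], [0, 0, 0], [0, 0, 0]]' --rotation '[[0, 0, 0], [0, 0, 0], [0, 0, 0], [0, 0, 0], [0, 0, 0]]' --grip '[0.2, 0.4, 0.4, 0.4, 0.4]'

```text
time_s: 43.85
position: [0.5774, 0.2226, 0.1708]
tcp_rot: [[-0.995, 0.006, 0.104], [-0.104, 0.002, -0.995], [-0.006, -1.0, -0.001]]
force: [0.1, 2.6, 4.4]
opening: 0.454
```

Emit:
arm_command --translation '[[0, 0, 0], [0, 0, 0]]' --rotation '[[0, 0, 0], [0, 0, 0]]' --grip '[0.4, 0.4]'

```text
time_s: 44.05
position: [0.5773, 0.2226, 0.1707]
tcp_rot: [[-0.995, 0.006, 0.104], [-0.104, 0.002, -0.995], [-0.006, -1.0, -0.001]]
force: [-1.1, 2.5, 5.7]
opening: 0.454
```

Emit:
arm_command --translation '[[0.16, -0.03, 0], [0.33, -0.05, 0], [0.49, -0.05, 0], [0.66, -0.05, 0], [0.82, -0.04, 0]]' --rotation '[[0, 0, 0], [0, 0, 0], [0, 0, 0], [0, 0, 0], [0, 0, 0]]' --grip '[0.4, 0.4, 0.4, 0.4, 0.4]'

```text
time_s: 44.55
position: [0.5145, 0.2159, 0.1746]
tcp_rot: [[-0.994, 0.013, 0.104], [-0.104, 0.003, -0.995], [-0.013, -1.0, -0.001]]
force: [1.9, 2.6, 2.6]
opening: 0.453
```

Emit:
arm_command --translation '[[0.16, 0.03, 0], [0.32, 0.08, 0], [0.48, 0.13, 0], [0.63, 0.2, 0], [0.77, 0.29, 0]]' --rotation '[[0, 0, 0], [0, 0, 0], [0, 0, 0], [0, 0, 0], [0, 0, 0]]' --grip '[0.4, 0.4, 0.4, 0.4, 0.4]'

```text
time_s: 45.05
position: [0.4495, 0.209, 0.1503]
tcp_rot: [[-0.994, 0.004, 0.105], [-0.105, 0.001, -0.995], [-0.004, -1.0, -0.001]]
force: [-3.9, 2.4, 8.7]
opening: 0.455
```

```bash
python3 - <<'E'
from h import *
O=np.array([.534,.2185]);u=np.array([.9945,.105])
s=bot.read_state();print(s['position'],s['force'],s['opening'])
for q in(.41,.33,.25,.16,.08,0):
    print(q,go([*(O-u*.162*np.cos(.601+q)),.162*np.sin(.601+q)+.0115])[0])
E
```

```text
[0.44948234 0.20901061 0.15025303] [-3.94341808  2.42788541  8.67538803] 0.4554201406342893
0.41 [0.012, 0.018, -0.007]
0.33 [0.146, 0.109, -0.007]
0.25 [0.273, 0.211, -0.007]
0.16 [0.405, 0.336, -0.007]
0.08 [0.512, 0.457, -0.006]
0 [0.61, 0.587, -0.006]
```

Emit:
arm_command --translation '[[0.15, 0.11, 0], [0.27, 0.21, 0], [0.41, 0.34, 0], [0.51, 0.46, 0], [0.61, 0.58, 0]]' --rotation '[[0, 0, 0], [0, 0, 0], [0, 0, 0], [0, 0, 0], [0, 0, 0]]' --grip '[0.4, 0.4, 0.4, 0.4, 0.4]'

```text
time_s: 45.55
position: [0.4016, 0.204, 0.1026]
tcp_rot: [[-0.994, 0.005, 0.105], [-0.105, 0.001, -0.994], [-0.005, -1.0, -0.001]]
force: [1.7, 1.6, 42.3]
opening: 0.456
```

Emit:
arm_command --translation '[[0, 0.01, 0], [0, 0.01, 0]]' --rotation '[[0, 0, 0], [0, 0, 0]]' --grip '[0.4, 0.4]'

```text
time_s: 45.75
position: [0.4016, 0.2039, 0.1023]
tcp_rot: [[-0.994, 0.004, 0.105], [-0.105, 0.001, -0.994], [-0.004, -1.0, -0.001]]
force: [-1.4, 2.9, 8.5]
opening: 0.45
```

Emit:
arm_command --translation '[[0, -0.02, 0], [0, -0.02, 0], [0, -0.02, 0], [0, -0.02, 0], [0, -0.02, 0]]' --rotation '[[0, 0, 0], [0, 0, 0], [0, 0, 0], [0, 0, 0], [0, 0, 0]]' --grip '[0, -0.5, -0.8, -0.8, -0.8]'

```text
time_s: 46.25
position: [0.4016, 0.2036, 0.1029]
tcp_rot: [[-0.995, 0.003, 0.104], [-0.104, 0.001, -0.995], [-0.003, -1.0, -0.0]]
force: [-0.2, 0.5, -0.4]
opening: 0.776
```

Emit:
arm_command --translation '[[0.05, -0.3, 0], [0.05, -0.7, 0], [0.05, -1, 0]]' --rotation '[[0, 0, 0], [0, 0, 0], [0, 0, 0]]' --grip '[-0.8, -0.8, -0.8]'

```text
time_s: 46.55
position: [0.3973, 0.2031, 0.1841]
tcp_rot: [[-0.995, 0.003, 0.104], [-0.104, 0.001, -0.995], [-0.003, -1.0, -0.0]]
force: [0.8, 0.4, 0.4]
opening: 0.894
```

Emit:
arm_command --translation '[[0, -0.5, 0], [0, -1, 0], [0, -1, 0]]' --rotation '[[0, 0, 0], [0, 0, 0], [0, 0, 0]]' --grip '[-0.8, -0.8, -0.8]'

```text
time_s: 46.85
position: [0.4004, 0.2039, 0.2678]
tcp_rot: [[-0.994, 0.015, 0.104], [-0.104, 0.003, -0.995], [-0.015, -1.0, -0.002]]
force: [0.9, -0.0, -1.0]
opening: 0.896
```

Emit:
arm_command --translation '[[0, -0.5, 0], [0, -0.9, 0], [0, -0.9, 0]]' --rotation '[[0, 0, 0], [0, 0, 0], [0, 0, 0]]' --grip '[-0.2, -0.2, -0.2]'

```text
time_s: 47.15
position: [0.3992, 0.2036, 0.3385]
tcp_rot: [[-0.994, 0.012, 0.104], [-0.104, 0.003, -0.995], [-0.012, -1.0, -0.002]]
force: [0.7, -0.9, 0.2]
opening: 0.713
```

```bash
python3 - <<'E'
from m import *
np.set_printoptions(precision=3,suppress=True)
c=cap('wrist');cv2.imwrite('pics/w13.png',c['image']);s=bot.read_state();print(s['position'],s['opening'],s['force'])
print([(a,p.round(),atz(c,p,.091)) for a,p in pts('wrist','shutter_handle')])
c=cap('side');print([(a,p.round(),atz(c,p,.091)) for a,p in pts('side','shutter_handle')],[(a,p.round(),atz(c,p,.232)) for a,p in pts('side','lamp_knob')])
plan([([.50,-.12,.32],down(-45)),([.60,-.245,.32],down(-20))])
E
```

```text
[0.398 0.203 0.336] 0.6735721857003218 [-0.34  -0.957 -0.792]
[(0.97, array([313., 171.]), array([0.397, 0.206, 0.091]))]
[] [(0.73, array([381., 196.]), array([ 0.613, -0.253,  0.232]))]
t [-0.17, 0.03, 0.83] w [0.0, -0.13, 0.0] n 2
t [-0.07, 0.04, 0.85] w [0.0, -0.13, 0.0] n 2
t [0.06, 0.03, 0.84] w [0.0, -0.13, 0.0] n 2
t [0.17, 0.03, 0.83] w [0.0, -0.13, 0.0] n 2
t [0.28, 0.04, 0.8] w [0.0, -0.13, 0.0] n 2
   -> [0.5, -0.12, 0.32]
t [0.07, -0.0, 0.66] w [0.0, -0.139, 0.0] n 2
t [0.17, -0.0, 0.65] w [0.0, -0.139, 0.0] n 2
t [0.26, -0.0, 0.62] w [0.0, -0.139, 0.0] n 2
   -> [0.6, -0.245, 0.32]
```

View pics/w13.png

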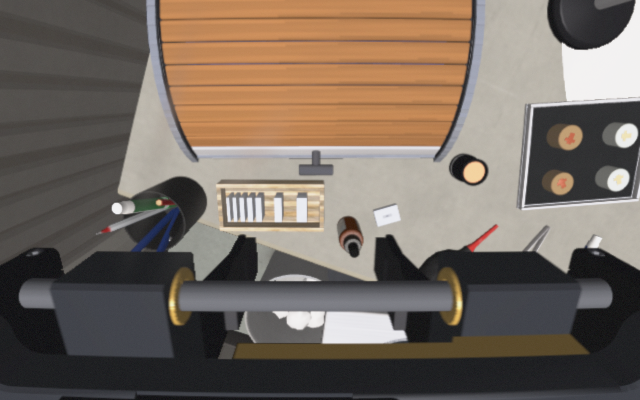

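The shutter is shut again: handle bar at (316,170), the same world spot as at the start. Mounts still in the tray. Back to the lamp.

Emit:
arm_command --translation '[[-0.17, 0.03, 0.83], [-0.17, 0.03, 0.83]]' --rotation '[[0, -0.13, 0], [0, -0.13, 0]]' --grip '[-0.1, -0.1]'

```text
time_s: 47.6
position: [0.4171, 0.1374, 0.3312]
tcp_rot: [[-0.97, 0.001, 0.242], [-0.242, -0.0, -0.97], [-0.0, -1.0, 0.0]]
force: [-0.1, -0.2, -0.2]
opening: 0.554
```

Emit:
arm_command --translation '[[-0.07, 0.03, 0.85], [-0.07, 0.03, 0.85]]' --rotation '[[0, -0.13, 0], [0, -0.13, 0]]' --grip '[-0.1, -0.1]'

```text
time_s: 47.8
position: [0.4392, 0.0716, 0.3288]
tcp_rot: [[-0.929, 0.001, 0.369], [-0.369, 0.0, -0.929], [-0.001, -1.0, 0.0]]
force: [0.1, 0.8, -0.1]
opening: 0.547
```

Emit:
arm_command --translation '[[0.06, 0.03, 0.84], [0.06, 0.03, 0.84]]' --rotation '[[0, -0.13, 0], [0, -0.13, 0]]' --grip '[-0.1, -0.1]'

```text
time_s: 48.0
position: [0.4597, 0.0068, 0.3264]
tcp_rot: [[-0.871, 0.001, 0.491], [-0.491, 0.0, -0.871], [-0.001, -1.0, 0.0]]
force: [-0.1, -0.1, 0.9]
opening: 0.547
```

Emit:
arm_command --translation '[[0.17, 0.03, 0.83], [0.17, 0.03, 0.83]]' --rotation '[[0, -0.13, 0], [0, -0.13, 0]]' --grip '[-0.1, -0.1]'

```text
time_s: 48.2
position: [0.4806, -0.0581, 0.3239]
tcp_rot: [[-0.797, 0.001, 0.604], [-0.604, 0.0, -0.797], [-0.001, -1.0, 0.001]]
force: [0.3, 0.1, 0.1]
opening: 0.554
```

Emit:
arm_command --translation '[[0.28, 0.04, 0.8], [0.28, 0.04, 0.8]]' --rotation '[[0, -0.13, 0], [0, -0.13, 0]]' --grip '[-0.1, -0.1]'

```text
time_s: 48.4
position: [0.5016, -0.1231, 0.3206]
tcp_rot: [[-0.708, 0.002, 0.706], [-0.706, 0.0, -0.708], [-0.001, -1.0, 0.001]]
force: [-0.4, 0.2, 0.2]
opening: 0.552
```

Emit:
arm_command --translation '[[0.07, 0, 0.66], [0.07, 0, 0.66]]' --rotation '[[0, -0.139, 0], [0, -0.139, 0]]' --grip '[-0.1, -0.1]'

```text
time_s: 48.6
position: [0.5368, -0.165, 0.3208]
tcp_rot: [[-0.6, 0.004, 0.8], [-0.8, -0.001, -0.6], [-0.002, -1.0, 0.004]]
force: [-0.1, -0.4, 0.2]
opening: 0.55
```

Emit:
arm_command --translation '[[0.17, 0, 0.65], [0.17, 0, 0.65], [0.17, 0, 0.65]]' --rotation '[[0, -0.139, 0], [0, -0.139, 0], [0, -0.139, 0]]' --grip '[-0.1, -0.1, -0.1]'

```text
time_s: 48.9
position: [0.5677, -0.203, 0.3208]
tcp_rot: [[-0.477, 0.001, 0.879], [-0.879, 0.003, -0.477], [-0.003, -1.0, -0.001]]
force: [0.8, 0.1, -0.3]
opening: 0.554
```

```bash
python3 - <<'E'
from m import *
np.set_printoptions(precision=3,suppress=True)
c=cap('wrist');cv2.imwrite('pics/w14.png',c['image']);s=bot.read_state();print(s['position'],s['opening'])
for t,z in(('lamp_knob',.232),('lamp_pivot',.198),('lamp_head',.197)):print(t,[(a,p.round(),atz(c,p,z)) for a,p in pts('wrist',t)])
E
```

```text
[ 0.567 -0.202  0.321] 0.5474839974031854
lamp_knob [(0.77, array([403., 256.]), array([ 0.609, -0.265,  0.232]))]
lamp_pivot [(0.68, array([354.,  72.]), array([ 0.639, -0.132,  0.198])), (0.65, array([261., 192.]), array([ 0.532, -0.178,  0.198]))]
lamp_head []
```

View pics/w14.png

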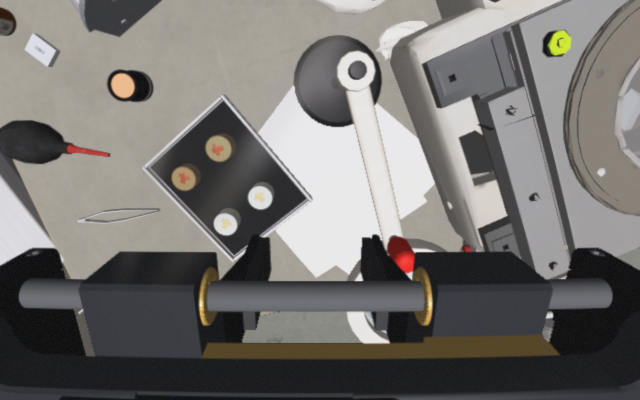

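The knob is at (402,252), about (0.611,-0.266); the post is at (357,70).

```bash
python3 - <<'E'
from h import *
pv=np.array([.638,-.133])
k=lambda th:[*(pv+.137*np.array([np.cos(np.radians(th)),np.sin(np.radians(th))])),.238]
w=[([.612,-.266,.32],down(-15)),([.612,-.266,.238],down(-15))]
for i in range(1,5): w.append((k(259-69*i/4),down(-15-60*i/4)))
w.append((k(190)[:2]+[.33],down(-75)))
plan(w)
E
```

```text
t [0.44, 0.03, 0.88] w [-0.001, -0.222, -0.002] n 2
   -> [0.612, -0.266, 0.32]
t [0.0, 0.51, -0.0] w [-0.0, -0.0, -0.0] n 1
t [0.0, 0.51, -0.0] w [-0.0, -0.0, -0.0] n 1
   -> [0.612, -0.266, 0.238]
t [-0.02, 0.0, -0.51] w [-0.0, 0.25, -0.0] n 2
   -> [0.573, -0.254, 0.238]
t [-0.06, 0.0, -0.51] w [-0.0, 0.25, -0.0] n 2
   -> [0.54, -0.229, 0.238]
t [-0.08, 0.0, -0.51] w [-0.0, 0.25, -0.001] n 2
   -> [0.516, -0.196, 0.238]
t [-0.1, 0.0, -0.5] w [-0.0, 0.25, 0.0] n 2
   -> [0.503, -0.157, 0.238]
t [-0.0, -0.57, -0.0] w [-0.0, -0.0, 0.0] n 2
t [-0.0, -0.58, -0.0] w [-0.0, -0.0, 0.0] n 2
   -> [0.503, -0.157, 0.33]
```

Emit:
arm_command --translation '[[0.22, 0.01, 0.44], [0.44, 0.03, 0.88], [0.44, 0.03, 0.88], [0.44, 0.03, 0.88]]' --rotation '[[0, -0.11, 0], [0, -0.222, 0], [0, -0.222, 0], [0, -0.222, 0]]' --grip '[-0.2, -0.2, -0.2, -0.2]'

```text
time_s: 49.5
position: [0.6127, -0.2667, 0.3198]
tcp_rot: [[-0.26, 0.002, 0.965], [-0.965, 0.002, -0.26], [-0.003, -1.0, 0.002]]
force: [0.4, 0.5, 0.2]
opening: 0.596
```

Emit:
arm_command --translation '[[0, 0.25, 0], [0, 0.5, 0], [0, 0.75, 0], [0, 1, 0], [0, 1, 0]]' --rotation '[[0, 0, 0], [0, 0, 0], [0, 0, 0], [0, 0, 0], [0, 0, 0]]' --grip '[-0.2, -0.2, -0.2, -0.2, -0.2]'

```text
time_s: 50.0
position: [0.6108, -0.2642, 0.2375]
tcp_rot: [[-0.259, -0.003, 0.966], [-0.966, 0.005, -0.259], [-0.004, -1.0, -0.004]]
force: [-0.4, 0.2, 0.1]
opening: 0.6
```

Emit:
arm_command --translation '[[0, 0, 0], [0, 0, 0], [0, 0, 0], [0, 0, 0]]' --rotation '[[0, 0, 0], [0, 0, 0], [0, 0, 0], [0, 0, 0]]' --grip '[0.3, 0.3, 0.3, 0.3]'

```text
time_s: 50.4
position: [0.6137, -0.2673, 0.2414]
tcp_rot: [[-0.259, 0.005, 0.966], [-0.966, -0.0, -0.259], [-0.001, -1.0, 0.005]]
force: [0.2, 0.2, 0.5]
opening: 0.372
```

Emit:
arm_command --translation '[[-0.01, 0, -0.25], [-0.02, 0, -0.51], [-0.02, 0, -0.51]]' --rotation '[[0, 0.12, 0], [0, 0.25, 0], [0, 0.25, 0]]' --grip '[0.3, 0.3, 0.3]'

```text
time_s: 50.7
position: [0.5726, -0.2542, 0.2406]
tcp_rot: [[-0.5, 0.002, 0.866], [-0.866, 0.002, -0.5], [-0.002, -1.0, 0.001]]
force: [-0.4, -0.0, -0.2]
opening: 0.352
```

Emit:
arm_command --translation '[[-0.03, 0, -0.25], [-0.06, 0, -0.51], [-0.06, 0, -0.51]]' --rotation '[[0, 0.12, 0], [0, 0.25, 0], [0, 0.25, 0]]' --grip '[0.3, 0.3, 0.3]'

```text
time_s: 51.0
position: [0.5405, -0.2294, 0.2403]
tcp_rot: [[-0.705, 0.002, 0.709], [-0.709, 0.002, -0.705], [-0.003, -1.0, 0.0]]
force: [0.7, 0.0, -0.7]
opening: 0.351
```

Emit:
arm_command --translation '[[-0.04, 0, -0.25], [-0.08, 0, -0.51], [-0.08, 0, -0.51]]' --rotation '[[0, 0.12, 0], [0, 0.25, 0], [0, 0.25, 0]]' --grip '[0.3, 0.3, 0.3]'

```text
time_s: 51.3
position: [0.5169, -0.1961, 0.2401]
tcp_rot: [[-0.863, 0.002, 0.504], [-0.504, 0.002, -0.863], [-0.003, -1.0, -0.0]]
force: [-0.0, 0.1, 0.2]
opening: 0.347
```

Emit:
arm_command --translation '[[-0.05, 0, -0.25], [-0.1, 0, -0.5], [-0.1, 0, -0.5]]' --rotation '[[0, 0.12, 0], [0, 0.25, 0], [0, 0.25, 0]]' --grip '[0.3, 0.3, 0.3]'

```text
time_s: 51.6
position: [0.5044, -0.1577, 0.24]
tcp_rot: [[-0.964, 0.003, 0.265], [-0.265, 0.001, -0.964], [-0.003, -1.0, -0.001]]
force: [0.3, 0.1, -0.6]
opening: 0.353
```

Emit:
arm_command --translation '[[0, 0, 0.06], [0, 0, 0.06], [0, 0, 0.06]]' --rotation '[[0, 0, 0], [0, 0, 0], [0, 0, 0]]' --grip '[0, 0, 0]'

```text
time_s: 51.9
position: [0.5062, -0.1646, 0.2399]
tcp_rot: [[-0.966, 0.004, 0.26], [-0.26, -0.0, -0.966], [-0.004, -1.0, 0.001]]
force: [0.6, 0.6, -0.3]
opening: 0.482
```

Emit:
arm_command --translation '[[0, -0.3, 0], [0, -0.6, 0], [0, -1, 0], [0, -1, 0]]' --rotation '[[0, 0, 0], [0, 0, 0], [0, 0, 0], [0, 0, 0]]' --grip '[0, 0, 0, 0]'

```text
time_s: 52.3
position: [0.5078, -0.1653, 0.3244]
tcp_rot: [[-0.966, 0.012, 0.259], [-0.26, -0.004, -0.966], [-0.011, -1.0, 0.008]]
force: [-0.0, -0.2, 1.0]
opening: 0.5
```

Emit:
arm_command --translation '[[0.3, -0.4, -0.3], [0.5, -0.5, -0.6], [0.9, -0.5, -0.9], [0.9, -0.5, -0.9]]' --rotation '[[0, 0, 0], [0, 0, 0], [0, 0, 0], [0, 0, 0]]' --grip '[0, 0, 0, 0]'

```text
time_s: 52.7
position: [0.4121, -0.1098, 0.3587]
tcp_rot: [[-0.966, -0.002, 0.26], [-0.26, 0.003, -0.966], [0.001, -1.0, -0.004]]
force: [0.3, 0.5, -0.1]
opening: 0.499
```

```bash
python3 - <<'E'
from m import *
np.set_printoptions(precision=3,suppress=True)
print(bot.read_state()['position'],bot.read_state()['force'])
for n in('wrist','scene','side'):
    c=cap(n);cv2.imwrite(f'pics/{n}15.png',c['image'])
    for t,z in(('lamp_knob',.232),('lamp_pivot',.198),('lamp_head',.197),('tray',0),('shutter_handle',.091)):print(n,t,[(a,p.round(),atz(c,p,z)) for a,p in pts(n,t)][:2])
E
```

```text
[ 0.412 -0.11   0.359] [ 0.35   0.467 -0.101]
wrist lamp_knob [(0.85, array([409.,  99.]), array([ 0.505, -0.158,  0.232]))]
wrist lamp_pivot []
wrist lamp_head [(0.84, array([385., 172.]), array([ 0.441, -0.167,  0.197]))]
wrist tray []
wrist shutter_handle [(0.93, array([ 62., 110.]), array([0.396, 0.202, 0.091]))]
scene lamp_knob [(0.94, array([347., 160.]), array([ 0.499, -0.156,  0.232]))]
scene lamp_pivot [(0.62, array([309., 149.]), array([ 0.642, -0.147,  0.198]))]
scene lamp_head [(0.64, array([362., 173.]), array([ 0.446, -0.171,  0.197]))]
scene tray [(0.71, array([361., 213.]), array([ 0.435, -0.18 ,  0.   ]))]
scene shutter_handle [(0.76, array([292., 284.]), array([0.398, 0.206, 0.091]))]
side lamp_knob [(0.63, array([327., 181.]), array([ 0.511, -0.157,  0.232]))]
side lamp_pivot [(0.59, array([385., 196.]), array([ 0.637, -0.158,  0.198])), (0.56, array([284., 283.]), array([ 0.448, -0.495,  0.198]))]
side lamp_head [(0.84, array([297., 199.]), array([ 0.448, -0.17 ,  0.197]))]
side tray [(0.6, array([301., 283.]), array([ 0.451, -0.185,  0.   ])), (0.21, array([364., 343.]), array([ 0.574, -0.388,  0.   ]))]
side shutter_handle [(0.88, array([289., 189.]), array([0.398, 0.205, 0.091]))]
```

View pics/side15.png

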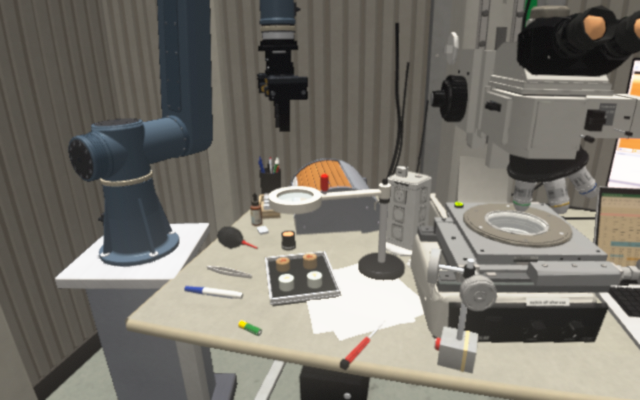

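The lens is at about (0.446,-0.169), 6–8 mm from the tray middle. The mounts stand at (283,264), (310,257), (287,282) and (314,279) in the side picture, and the shutter is shut. Handing in.

```bash
python3 -c "
from rig import bot
print(bot.hand_in(), bot.read_state()['time_s'])"
```

```text
the job is handed in; nothing more can be done
the job is handed in; nothing more can be done
```

The job is done and handed in at about 53 s of robot time; no verdict was reported.

**What I did:** I swung the lamp to the far side of the tray, with its head about 0.23 m from the tray middle. Then I raised the shutter until it stayed open and stood all four pale mounts in the tray, near (±30, ±40) mm from its middle. After that I pulled the shutter shut and swung the lamp back.

**Last checks:**
- **Lens:** about 6–8 mm from the tray middle in all three cameras.
- **Shutter:** the handle is within a few millimetres of its starting place, so it should be shut.
- **Mounts:** all four pale mounts are upright in the tray in the last side picture.
- **Bystanders:** I never moved the gripper near the loupe or the screwdriver, and they look unmoved in the pictures.
- **Robot:** the arm was clear of everything.

**Less certain:**
- **Black mount:** it was last seen on the shelf just before the shutter closed. It hasn't been checked since.
- **Forces:** the wrist force peaked at about 42 N for a moment as the shutter reached its bottom stop, with the fingers gripping the handle. That is under the 120 N wrist limit, and I judged the 40 N limit not to apply because it covers only the arm and gripper body. Swinging the lamp out gave about 10 N near the end.

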